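Load the cup-drying rail and start the dryer

TASK

The rinsed pewter cups standing on the bench, each clipped into its roller carrier, have to go on the drying rail: hook every carrier onto the sloped rail at its raised end, let go and let it roll down on its own until it rests against the end stop or against the carrier ahead of it (do not push or carry it down the rail). When all of them are hanging in a closed-up row at the dryer end, turn the dryer's thermostat to 40 degrees, the one long mark of its scale. Leave the mallet, the mould and the jug where they are.

Things in the scene. Friction and masses are not known exactly. Their poses are not given: they have to be found in the camera images.
- rail: Steel flat bar on edge, 8 mm wide, 14 high, sloping 6 degrees. Origin: middle of its top face at the stop's face, 150 mm above the bench. Frame tilted with it: +y runs DOWN the bar to the stop (so it rises to -y), z square to its top, x across it, away from the robot (within 10 degrees). Free from y = -0.55 (end plate, 16 mm high, at -0.56) to 0 (stop, 36 mm wide, 38 high). Put carriers on at y = -0.51 to -0.45.
- dryer: Fixed stand of the rail: steel drip tray, 150 mm wide (x), 640 long (y), rim 16 mm high, with a thin post under each end of the bar, and a grey warm-air dryer, 200 x 170 x 230 mm high, beyond the low (+y) end. Origin on the bench, 150 mm under the rail's origin; axes level, y along the rail towards the dryer. The tray spans y = -0.585 to 0.055, the dryer y = 0.07 to 0.24.
- carrier1_tab (a point): C-hook roller carrier with a pewter cup (62 mm across, 50 high), standing upright; 163 mm high, 0.3 to 0.5 kg; 4 to 6 are present. Point: middle of its grip tab, 147 mm above the cup's underside; the tab is a 10 mm thick (x), 26 mm wide (y) upright plate, 125 to 163 mm high. z up, y = rolling direction, x within 30 degrees of the robot's forward at the start. What follows holds for all carriers.
- carrier2_tab (a point): Hook, seen from the tab point: opening faces +x, side plate at x = -17 to -12 mm. Two white flanged rollers at y = -16 and +16 mm: undersides of the treads 54 mm below the point, treads 13 mm wide, flanges reaching 8.5 mm lower on both sides (2.5 mm play each side of the rail). Cup clip's top 92 mm below. So the opening is 38 mm high.
- carrier3_tab (a point): The rail enters the opening sideways, the side plate staying on the robot's side of the rail; lower until the treads sit on the rail. Hung, the point is 54 mm square above the middle of the rail's top face, and the carrier leans with the slope. Released, it rolls off at once, at about 0.2 m/s.
- carrier4_tab (a point): A buffer along y, 69 mm long with 30 mm wide rubber end pads, 22 to 40 mm below the point at its ends, meets the stop or the next carrier's buffer: in the closed row the points lie at rail y = -0.035, -0.104, -0.173, -0.242, -0.311, -0.380 (any order of carriers).
- carrier5_tab (a point): Another carrier, the same as the others.
- carrier6_tab (a point): Another carrier, the same as the others.
- control: Thermostat box, grey, 130 x 130 x 55 mm, aluminium top with a round scale of 11 black marks, 0 to 100 degrees, one every 10 degrees (0.471 rad of arc); all short but the one at 40, long and thick. Origin: middle of its underside. The first mark (0) points to the box's (-x, +y) corner, the scale runs clockwise seen from above. Fixed.
- thermostat (a joint): Angle of the thermostat knob in rad, clockwise seen from above: 0 at the first mark, 4.712 at the last, 1.885 at the long mark (40 degrees). It turns stiffly (0.05 N m of friction) and stays where it is left.
- thermostat_grip (a point): Grip point of the knob, on its axis, 92 mm above the bench: a black bar 42 mm long (x), 14 mm wide (y), from 69 to 99 mm above the bench, on a disc 44 mm across. x lies along the bar and turns with the knob; a white line on the bar's top, at its -x end, is the pointer.
- mallet: Bystander: wooden mallet lying down, head 60 mm thick and 90 mm long, handle 200 mm. Origin under it, between head and handle.
- mould: Bystander: closed steel casting mould 100 x 75 x 71 mm with a pair of handles reaching 220 mm to -x. Origin: middle of its underside.
- jug: Bystander: open pewter mug 84 mm across, 120 mm high, handle at +y. Origin: middle of its underside.

How it is judged:
On the way, in this order (a step that is already met when the one before it is completed fails the run):
1. all carriers hang at rest in a closed-up row against the stop (x of carrier1_tab in the frame of rail between -0.01 and 0.01 m and z of carrier1_tab in the frame of rail between 0.044 and 0.064 m and y of carrier1_tab in the frame of rail between -0.405 and -0.02 m and linear speed of each of carrier1, carrier2, carrier3, carrier4, carrier5, carrier6 below 0.02 m/s and (y of carrier1_tab in the frame of rail above -0.045 m or distance between carrier1_tab and carrier2_tab below 0.08 m or distance between carrier1_tab and carrier3_tab below 0.08 m or distance between carrier1_tab and carrier4_tab below 0.08 m or distance between carrier1_tab and carrier5_tab below 0.08 m or distance between carrier1_tab and carrier6_tab below 0.08 m) and x of carrier2_tab in the frame of rail between -0.01 and 0.01 m and z of carrier2_tab in the frame of rail between 0.044 and 0.064 m and y of carrier2_tab in the frame of rail between -0.405 and -0.02 m and (y of carrier2_tab in the frame of rail above -0.045 m or distance between carrier2_tab and carrier1_tab below 0.08 m or distance between carrier2_tab and carrier3_tab below 0.08 m or distance between carrier2_tab and carrier4_tab below 0.08 m or distance between carrier2_tab and carrier5_tab below 0.08 m or distance between carrier2_tab and carrier6_tab below 0.08 m) and x of carrier3_tab in the frame of rail between -0.01 and 0.01 m and z of carrier3_tab in the frame of rail between 0.044 and 0.064 m and y of carrier3_tab in the frame of rail between -0.405 and -0.02 m and (y of carrier3_tab in the frame of rail above -0.045 m or distance between carrier3_tab and carrier1_tab below 0.08 m or distance between carrier3_tab and carrier2_tab below 0.08 m or distance between carrier3_tab and carrier4_tab below 0.08 m or distance between carrier3_tab and carrier5_tab below 0.08 m or distance between carrier3_tab and carrier6_tab below 0.08 m) and x of carrier4_tab in the frame of rail between -0.01 and 0.01 m and z of carrier4_tab in the frame of rail between 0.044 and 0.064 m and y of carrier4_tab in the frame of rail between -0.405 and -0.02 m and (y of carrier4_tab in the frame of rail above -0.045 m or distance between carrier4_tab and carrier1_tab below 0.08 m or distance between carrier4_tab and carrier2_tab below 0.08 m or distance between carrier4_tab and carrier3_tab below 0.08 m or distance between carrier4_tab and carrier5_tab below 0.08 m or distance between carrier4_tab and carrier6_tab below 0.08 m) and x of carrier5_tab in the frame of rail between -0.01 and 0.01 m and z of carrier5_tab in the frame of rail between 0.044 and 0.064 m and y of carrier5_tab in the frame of rail between -0.405 and -0.02 m and (y of carrier5_tab in the frame of rail above -0.045 m or distance between carrier5_tab and carrier1_tab below 0.08 m or distance between carrier5_tab and carrier2_tab below 0.08 m or distance between carrier5_tab and carrier3_tab below 0.08 m or distance between carrier5_tab and carrier4_tab below 0.08 m or distance between carrier5_tab and carrier6_tab below 0.08 m) and x of carrier6_tab in the frame of rail between -0.01 and 0.01 m and z of carrier6_tab in the frame of rail between 0.044 and 0.064 m and y of carrier6_tab in the frame of rail between -0.405 and -0.02 m and (y of carrier6_tab in the frame of rail above -0.045 m or distance between carrier6_tab and carrier1_tab below 0.08 m or distance between carrier6_tab and carrier2_tab below 0.08 m or distance between carrier6_tab and carrier3_tab below 0.08 m or distance between carrier6_tab and carrier4_tab below 0.08 m or distance between carrier6_tab and carrier5_tab below 0.08 m) and y of any of carrier1_tab, carrier2_tab, carrier3_tab, carrier4_tab, carrier5_tab, carrier6_tab in the frame of rail above -0.045 m), for 0.3 s.
2. the thermostat is at the long mark (40 degrees) (value of joint thermostat between 1.755 and 2.015 rad), for 0.2 s.
At the end, for the whole second after the job is handed in: Every carrier hangs on the rail by its rollers (tab within 10 mm of hung height and rail middle), at rest, the first within 10 mm of its place at the stop, the others within 11 mm of touching a neighbour, none in the loading zone; knob within 0.13 rad of the long mark (all of step 1 and all of step 2).
It fails at once if a carrier is pushed or carried along the lower part of the rail by the gripper ((x of carrier1_tab in the frame of rail between -0.012 and 0.012 m and y of carrier1_tab in the frame of rail between -0.33 and 0 m and z of carrier1_tab in the frame of rail between 0.044 and 0.07 m and contact force between the fingers and carrier1 above 1 N) or (x of carrier2_tab in the frame of rail between -0.012 and 0.012 m and y of carrier2_tab in the frame of rail between -0.33 and 0 m and z of carrier2_tab in the frame of rail between 0.044 and 0.07 m and contact force between the fingers and carrier2 above 1 N) or (x of carrier3_tab in the frame of rail between -0.012 and 0.012 m and y of carrier3_tab in the frame of rail between -0.33 and 0 m and z of carrier3_tab in the frame of rail between 0.044 and 0.07 m and contact force between the fingers and carrier3 above 1 N) or (x of carrier4_tab in the frame of rail between -0.012 and 0.012 m and y of carrier4_tab in the frame of rail between -0.33 and 0 m and z of carrier4_tab in the frame of rail between 0.044 and 0.07 m and contact force between the fingers and carrier4 above 1 N) or (x of carrier5_tab in the frame of rail between -0.012 and 0.012 m and y of carrier5_tab in the frame of rail between -0.33 and 0 m and z of carrier5_tab in the frame of rail between 0.044 and 0.07 m and contact force between the fingers and carrier5 above 1 N) or (x of carrier6_tab in the frame of rail between -0.012 and 0.012 m and y of carrier6_tab in the frame of rail between -0.33 and 0 m and z of carrier6_tab in the frame of rail between 0.044 and 0.07 m and contact force between the fingers and carrier6 above 1 N)).
It fails at once if the mallet, the mould or the jug is moved from its place (distance of any of mallet, mould, jug from where it was at the start of the episode above 0.03 m).
Of carrier1, carrier2, carrier3, carrier4, carrier5, carrier6 only 4 to 6 are there at a start; the rules pass over those that are not, and their reading is None.
At some moment in a run one of carrier1, carrier2, carrier3, carrier4, carrier5, carrier6 may be knocked a few centimetres aside while the robot is not near it.
It also fails if it takes over 210 s, if anything falls off the work surface, if the arm or the gripper's body presses on something with over 40 N, if the wrist force passes 120 N, or if a joint passes its speed limit or range.

ROBOT

A 6-joint arm with a two-finger parallel gripper is mounted at the origin on the work surface. World frame = base frame: x ahead of the robot, y to its left, z up, the work surface at z = 0. Lengths are in m, angles in rad, forces in N, time in s.
With the tool pointing down it reaches from about 0.275 to 0.75 m from the base axis. Payload 10.2 kg.
Tool frame: the origin (TCP) lies between the finger pads; the fingertips stand 22 mm ahead of it and the grasp point (between the pads) lies 3 mm ahead of it; z points along the fingers, y is the line along which they close (so a half turn about z gives the same grasp; the last joint's range is limited). The gripper opens to 88 mm and grips with 3 to 60 N. Pads are 18 mm wide; open, the fingers measure 123 mm over their backs; the gripper's body (75 mm by 187 mm) begins 45 mm behind the grasp point.
Start: joints at [-1.397, 0.313, 1.498, -0, 1.331, -0.223], TCP at [0.203, -0.484, 0.238] pointing down, gripper open.
Joint ranges: [-2.94, 2.94], [-0.97, 2.17], [0.19, 2.56], [-1.23, 4.37], [0.02, 3.11], [-2.88, 2.88]. Speed limits (rad/s): [2.39, 2.39, 3.01, 3.14, 3.14, 3.14].

INTERFACE

Orientations are given as a unit quaternion [w, x, y, z].
In Python, from plant import arm, optics gives the robot as it stands.
- The arm moves only by the shell command python3 -m inch 'ROWS'. ROWS is a JSON object of lists of equal length, an entry for each row: "delta_rot": the turn, a rotation vector about the tool's x, y, z in degrees, a list of three; "dp": the shift along the tool's x, y, z in m, a list of three; "jaw": the closure in counts, from 0 (fully open) to 255 (shut). A call has exactly 8 rows; each row is the pose to reach, as a shift and turn from the pose commanded when the call began, along the tool's axes at that moment; what a row does not reach only later rows make up. A row lasts 1/10 s, in which the tool goes at most 50 mm and 8.59 degrees, less where a joint would pass 70% of its speed; a pose out of reach is approached as far as the arm can. A call with a gripper value outside its range is refused whole. The fingers move at their own pace and stop on an object; the grip force is fixed at half the most. Time passes only in rows, so rows that repeat a pose let the fingers close, or fill a call up. It gives the time, the measured TCP pose, the force, the opening and the grip force at its end, in the units of the state.
- arm.state(): the state, without advancing time (a new reading comes with each control period).
- optics.read_camera(name): name is "scene" or "top" or "wrist"; returns a dict with "img" (384x512x3 uint8, red, green, blue), "range_z" (384x512 float32, m along the optical axis (not along the pixel's ray), 0 where there is no reading), "fov_y" (degrees; the focal length in pixels is half the picture's height over the tangent of half this angle, whatever the lens; pixels are square), "cx", "cy" (the principal point, pixels), "k1" (the pictures are not rectified: a ray, as slopes to the right and down, at radius r is drawn at 1 + k1 r^2 times it, then the intrinsics apply), "pose" (4x4, takes a point from camera to world coordinates). Camera axes: x right, y down, z forward; pixel columns grow to the right and rows downward; lengths in m; the calibration is good to about 2 mm. A picture is of the moment at which its call begins.
- arm.close_job(): hands the job in; it is judged then, once.
The state is a dict: "t": time; "joints": joint angles; "qvel": joint speeds; "joint_torque": joint torques, N m; "ee_pos": TCP position; "tcp_rot": TCP orientation; "contact_force": force on the tool from outside, world axes, zero at the start; "wrist_torque": the same for the moment, N m; "opening": finger opening in m; "grasp_force": force on a finger pad.
Only numpy, scipy, OpenCV 4.12 (cv2) and the standard library are available. Lean on these libraries where they do the work, as an engineer would, in place of code of your own. Each camera call takes 0.05 s, during which the arm holds its last target. There are 200 camera calls.

## Working session

There is one attempt and no reset: what is moved stays moved. The work goes in short steps, Python scripts to look and compute and a shell command to move; the robot and the scene stay as the last step left them, time stands still between calls to the robot, and variables do not carry over. Pictures are saved under pics/ and viewed, at most 14 in all, crops included, and the job is handed in when it is done.

```bash
mkdir -p pics; ls; cat > h.py <<'E'
import numpy as np, cv2
from plant import arm, optics
def cam(n):
    c=optics.read_camera(n); return c
def cloud(c):
    h,w=c['range_z'].shape
    f=h/2/np.tan(np.radians(c['fov_y'])/2)
    K=np.array([[f,0,c['cx']],[0,f,c['cy']],[0,0,1]])
    u,v=np.meshgrid(np.arange(w),np.arange(h))
    p=np.stack([u,v],-1).reshape(-1,1,2).astype(np.float64)
    s=cv2.undistortPoints(p,K,np.array([c['k1'],0,0,0,0.]))[:,0]
    s=s.reshape(h,w,2); z=c['range_z']
    P=np.stack([s[...,0]*z,s[...,1]*z,z],-1)
    T=np.array(c['pose']); W=P@T[:3,:3].T+T[:3,3]
    W[z==0]=np.nan
    return W
def save(c,name,s=1.5,crop=None):
    im=c['img'][...,::-1]
    if crop: im=im[crop[1]:crop[3],crop[0]:crop[2]]
    cv2.imwrite('pics/'+name,cv2.resize(im,None,fx=s,fy=s,interpolation=cv2.INTER_CUBIC))
E
python3 - <<'E'
from h import *
for n in ['top','scene']:
    c=cam(n); save(c,n+'0.png'); np.savez(n+'0.npz',W=cloud(c),img=c['img'])
    print(n,c['fov_y'],c['k1'],np.round(c['pose'],3).tolist())
s=arm.state();print({k:np.round(v,3).tolist() for k,v in s.items()})
E
```

```text
pics
top 46.38342667591151 -0.1768383518031506 [[0.0, -0.987, 0.16, 0.229], [-1.0, -0.001, -0.003, 0.081], [0.003, -0.16, -0.987, 1.768], [0.0, 0.0, 0.0, 1.0]]
scene 44.429161580285616 0.016266571583651374 [[0.129, 0.662, -0.738, 1.643], [0.991, -0.103, 0.081, -0.058], [-0.023, -0.743, -0.669, 1.16], [0.0, 0.0, 0.0, 1.0]]
{'t': 0.1, 'joints': [-1.397, 0.313, 1.498, -0.0, 1.331, -0.223], 'qvel': [-0.001, -0.002, -0.003, -0.0, 0.001, 0.001], 'joint_torque': [0.003, -40.282, -25.264, 0.069, 0.034, -0.0], 'ee_pos': [0.203, -0.484, 0.238], 'tcp_rot': [-0.001, 0.98, 0.197, 0.0], 'contact_force': [-0.027, -0.019, -0.943], 'wrist_torque': [-0.018, -0.053, -0.044], 'grasp_force': 0.0, 'opening': 0.088}
```

View pics/top0.png

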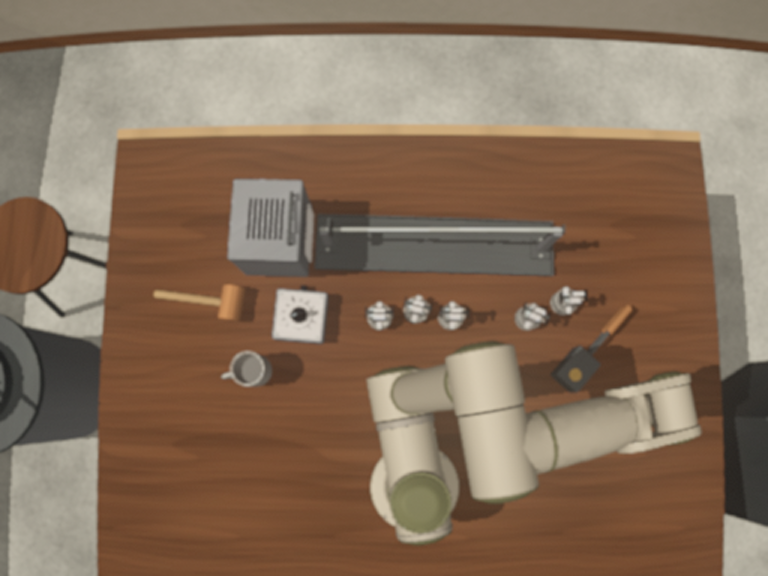

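View pics/scene0.png

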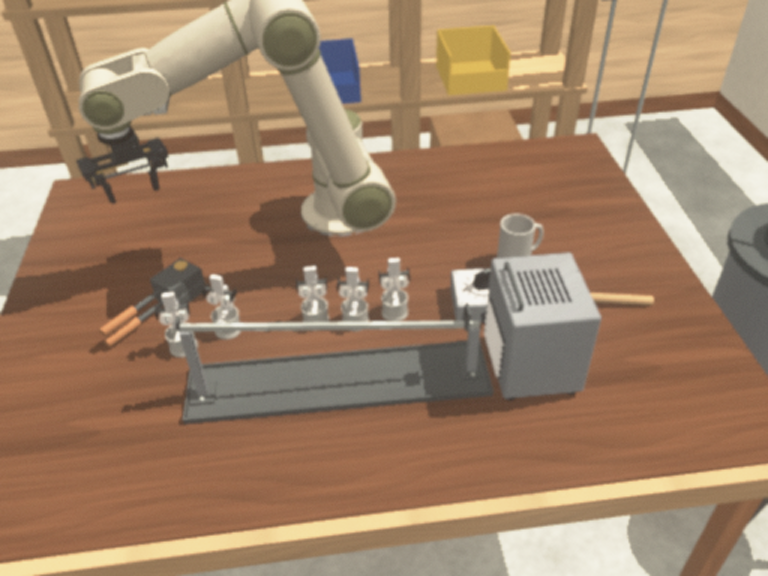

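The top view shows five carriers, at (379,315), (417,308), (453,315), (531,316) and (568,299). The rail runs from (335,229) at the dryer to (560,231) at its raised end, and the thermostat knob is at (299,314). The scene view shows the same five tabs, with the rail nearer the camera.

```bash
python3 - <<'E'
from h import *
A=np.load('top0.npz');B=np.load('scene0.npz')
for n,D in (('top',A),('scene',B)):
    W=D['W'].reshape(-1,3); ok=~np.isnan(W[:,0]); W=W[ok]
    # tabs
    m=(W[:,2]>.125)&(W[:,2]<.172)&(W[:,0]>.33)&(W[:,0]<.52)&(W[:,1]<.2)&(W[:,1]>-.5)
    T=W[m]
    lab=-np.ones(len(T),int);k=0
    for i in range(len(T)):
        if lab[i]<0:
            st=[i];lab[i]=k
            while st:
                j=st.pop();nb=np.where((lab<0)&(np.linalg.norm(T[:,:2]-T[j,:2],axis=1)<.012))[0]
                lab[nb]=k;st+=nb.tolist()
            k+=1
    print(n)
    for i in range(k):
        Q=T[lab==i]
        if len(Q)<8: continue
        c=Q[:,:2].mean(0);w,v=np.linalg.eigh(np.cov(Q[:,:2].T))
        print(' tab',len(Q),np.round(c,4),'zmax',round(Q[:,2].max(),3),'std',np.round(np.sqrt(w),4),'wide-axis deg',np.round(np.degrees(np.arctan2(v[1,1],v[0,1])),1))
    m=(W[:,2]>.14)&(W[:,2]<.225)&(W[:,0]>.5)&(W[:,0]<.68)&(W[:,1]<.15)&(W[:,1]>-.6)
    R=W[m]
    print('rail n',len(R),'range',R.min(0).round(3),R.max(0).round(3))
    for y in np.arange(-.5,.2,.05):
        s=R[abs(R[:,1]-y)<.01]
        if len(s): t=s[s[:,2]>np.percentile(s[:,2],60)]; print('  y',round(y,2),'x',np.median(t[:,0]).round(4),s[:,0].min().round(3),s[:,0].max().round(3),'z',np.percentile(s[:,2],[50,80,98]).round(4))
    # control
    m=(W[:,2]>.045)&(W[:,2]<.06)&(W[:,0]>.25)&(W[:,0]<.5)&(W[:,1]>.15)&(W[:,1]<.45)
    if m.sum()>10: (c,sz,a)=cv2.minAreaRect(W[m][:,:2].astype(np.float32)); print('ctl',np.round(c,4),np.round(sz,3),a)
    m=(W[:,2]>.09)&(W[:,2]<.106)&(W[:,0]>.3)&(W[:,0]<.5)&(W[:,1]>.15)&(W[:,1]<.42)
    if m.sum()>5: (c,sz,a)=cv2.minAreaRect(W[m][:,:2].astype(np.float32)); print('knob',m.sum(),np.round(c,4),np.round(sz,3),a)
E
```

```text
top
 tab 46 [ 0.4741 -0.3924] zmax 0.171 std [0.005  0.0123] wide-axis deg 90.8
 tab 56 [ 0.452  -0.0061] zmax 0.167 std [0.0062 0.0169] wide-axis deg 75.1
 tab 56 [0.4355 0.0882] zmax 0.171 std [0.006  0.0176] wide-axis deg 92.6
 tab 55 [ 0.4357 -0.0935] zmax 0.169 std [0.0056 0.0176] wide-axis deg 87.2
 tab 55 [ 0.4329 -0.2978] zmax 0.171 std [0.0051 0.0126] wide-axis deg 65.5
rail n 467 range [ 0.616 -0.358  0.142] [0.644 0.147 0.223]
  y -0.35 x 0.626 0.616 0.639 z [0.1967 0.2118 0.2227]
  y -0.3 x 0.6312 0.625 0.633 z [0.201  0.2031 0.2078]
  y -0.25 x 0.6321 0.626 0.634 z [0.1972 0.199  0.2007]
  y -0.2 x 0.6329 0.627 0.635 z [0.1905 0.1953 0.1989]
  y -0.15 x 0.6323 0.627 0.637 z [0.1855 0.189  0.1933]
  y -0.1 x 0.6345 0.63 0.637 z [0.179  0.1828 0.1868]
  y -0.05 x 0.6356 0.63 0.639 z [0.1743 0.1766 0.1844]
  y -0.0 x 0.6337 0.631 0.639 z [0.1704 0.1751 0.1811]
  y 0.05 x 0.636 0.632 0.64 z [0.1657 0.1718 0.1746]
  y 0.1 x 0.6393 0.634 0.644 z [0.1582 0.1639 0.1662]
  y 0.15 x 0.6398 0.638 0.642 z [0.1557 0.157  0.1578]
ctl [0.3792 0.3383] [0.22  0.239] 89.34263610839844
kno
[... 513 characters left out ...]
0.6323 0.617 0.645 z [0.1886 0.2068 0.2231]
  y -0.3 x 0.6348 0.623 0.639 z [0.2022 0.2044 0.2061]
  y -0.25 x 0.6341 0.628 0.641 z [0.1953 0.1976 0.2019]
  y -0.2 x 0.636 0.63 0.641 z [0.189  0.1924 0.1951]
  y -0.15 x 0.638 0.631 0.642 z [0.1828 0.1865 0.1881]
  y -0.1 x 0.6406 0.634 0.646 z [0.1766 0.1815 0.1856]
  y -0.05 x 0.6399 0.634 0.646 z [0.174  0.1778 0.1797]
  y -0.0 x 0.6421 0.635 0.649 z [0.1686 0.1709 0.1729]
  y 0.05 x 0.6422 0.635 0.651 z [0.1622 0.1653 0.1691]
  y 0.1 x 0.6435 0.639 0.652 z [0.1565 0.1596 0.1634]
  y 0.15 x 0.6461 0.641 0.65 z [0.1512 0.1537 0.1582]
ctl [0.3742 0.3208] [0.123 0.313] 47.17582321166992
knob 97 [0.3966 0.3445] [0.06  0.182] 55.815284729003906
```

```bash
python3 - <<'E'
import numpy as np,cv2
I=np.load('top0.npz')['img'][...,::-1]
a=cv2.resize(I[180:240,170:230],(480,480),interpolation=cv2.INTER_CUBIC)
cv2.imwrite('pics/knob0.png',a)
E
```

```text
(no output)
```

View pics/knob0.png

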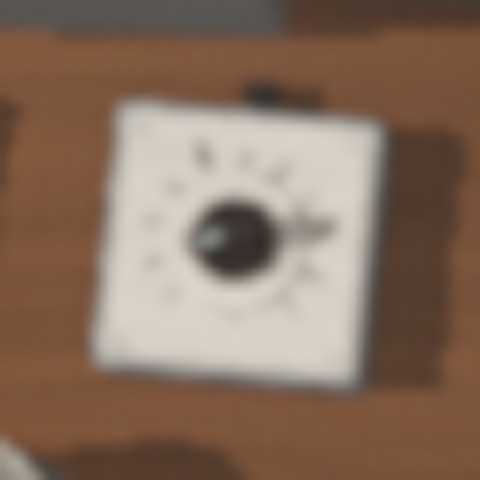

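The long mark sits at (203,155) in the crop and the knob centre at (235,240). The pointer is roughly at (208,238). I'll go above the loading area and look with the wrist camera.

```bash
python3 -m inch '{"delta_rot":[[0,0,-8],[0,0,-16],[0,0,-24],[0,0,-32],[0,0,-40],[0,0,-48],[0,0,-56],[0,0,-64]],"dp":[[0,0,-0.03],[0.03,-0.01,-0.07],[0.075,-0.02,-0.11],[0.12,-0.03,-0.142],[0.165,-0.035,-0.142],[0.21,-0.045,-0.142],[0.25,-0.055,-0.142],[0.29,-0.06,-0.142]],"jaw":[0,0,0,0,0,0,0,0]}'
cat >> h.py <<'E'
from scipy.spatial.transform import Rotation as R
def tcp():
    s=arm.state(); q=s['tcp_rot']; return np.array(s['ee_pos']),R.from_quat([q[1],q[2],q[3],q[0]]),s
def toolR(yaw,tilt=0):  # carrier yaw deg; tilt deg: y axis goes down
    # carrier axes: x=(c,s), y ; tool x=carrier y, tool y=carrier x, tool z=-carrier z
    C=R.from_euler('ZX',[yaw,-tilt],degrees=True).as_matrix()
    return R.from_matrix(np.stack([C[:,1],C[:,0],-C[:,2]],1))
def go(grasp,yaw,tilt=0):
    """tool-axis dp & delta_rot(deg) to put grasp point(3mm ahead of TCP) at grasp"""
    p,r,s=tcp(); T=toolR(yaw,tilt); t=np.array(grasp)-T.apply([0,0,.003])
    return np.round(r.inv().apply(t-p),4), np.round((r.inv()*T).as_rotvec(degrees=True),2)
E
python3 - <<'E'
from h import *
p,r,s=tcp();print(p.round(4),r.as_matrix().round(3).tolist(),s['t'],np.round(s['joints'],2))
c=cam('wrist');save(c,'w1.png');W=cloud(c);np.savez('w1.npz',W=W,img=c['img']);print(np.round(c['pose'],3).tolist(),c['fov_y'],c['k1'])
E
```

```text
t: 0.9
ee_pos: [0.4488, -0.3148, 0.3804]
tcp_rot: [-0.0, 0.725, 0.689, 0.0]
contact_force: [0.2, -1.0, -0.1]
opening: 0.0882
grasp_force: 0.0
[ 0.4488 -0.3148  0.3804] [[0.05, 0.999, 0.0], [0.999, -0.05, 0.0], [0.0, 0.0, -1.0]] 0.9 [-0.83  0.32  1.13  0.    1.69 -0.78]
[[0.999, -0.049, -0.013, 0.451], [-0.051, -0.965, -0.259, -0.248], [-0.0, 0.259, -0.966, 0.527], [0.0, 0.0, 0.0, 1.0]] 68.78031363530991 -0.060312197484226414
```

View pics/w1.png

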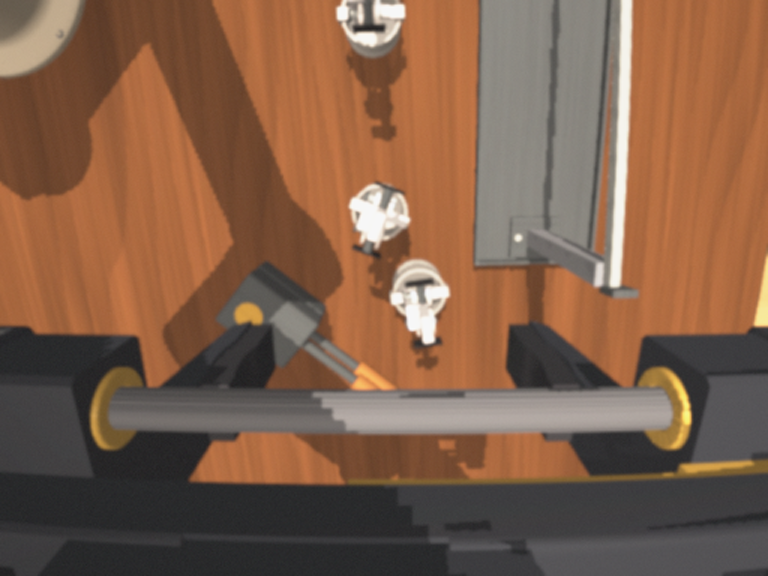

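The wrist view shows three carriers, at (370,20), (378,212) and (420,300). The rail runs up to its end plate at (617,290), and the mould lies at (270,310).

```bash
cat >> h.py <<'E'
def tabs(W,zlo=.135,zhi=.175,xr=(.36,.54),yr=(-.6,.2),nmin=15):
    P=W.reshape(-1,3); P=P[~np.isnan(P[:,0])]
    P=P[(P[:,2]>zlo)&(P[:,2]<zhi)&(P[:,0]>xr[0])&(P[:,0]<xr[1])&(P[:,1]>yr[0])&(P[:,1]<yr[1])]
    out=[]
    g=np.zeros((400,900),np.uint8); ij=((P[:,:2]-[xr[0],yr[0]])*1000).astype(int)
    g[ij[:,0],ij[:,1]]=1; g=cv2.dilate(g,np.ones((7,7)))
    n,l=cv2.connectedComponents(g); L=l[ij[:,0],ij[:,1]]
    for i in range(1,n):
        Q=P[L==i]
        if len(Q)<nmin: continue
        c,sz,a=cv2.minAreaRect(Q[:,:2].astype(np.float32))
        bx=cv2.boxPoints((c,sz,a)); e=[bx[1]-bx[0],bx[2]-bx[1]]; v=max(e,key=np.linalg.norm)
        if v[1]<0: v=-v
        zt=np.percentile(Q[:,2],90); Qt=Q[Q[:,2]>zt-.006]
        out.append((np.round(c,4),np.round(sorted(sz),4),round(float(np.degrees(np.arctan2(v[1],v[0]))-90),1),round(float(zt),4),len(Q),Qt[:,:2].mean(0).round(4)))
    return out
E
python3 - <<'E'
from h import *
W=np.load('w1.npz')['W']
for o in tabs(W): print(*o)
P=W.reshape(-1,3);P=P[~np.isnan(P[:,0])]
r=P[(P[:,0]>.58)&(P[:,0]<.7)&(P[:,2]>.17)&(P[:,2]<.24)]
for y in np.arange(-.38,-.1,.02):
    s=r[abs(r[:,1]-y)<.004]
    if len(s): t=s[s[:,2]>np.percentile(s[:,2],90)-.004];print(round(y,2),len(t),t[:,0].min().round(4),t[:,0].max().round(4),t[:,2].mean().round(4))
print(r[:,1].min())
E
```

```text
[ 0.436  -0.3004] [0.01   0.0262] -23.3 0.1644 167 [ 0.4362 -0.3   ]
[ 0.4775 -0.3987] [0.01   0.0262] 5.8 0.1643 174 [ 0.4774 -0.398 ]
-0.36 1 0.6166 0.6166 0.2112
-0.34 49 0.6222 0.6295 0.2077
-0.32 49 0.6232 0.6315 0.2054
-0.3 52 0.624 0.6323 0.2037
-0.28 60 0.6239 0.6332 0.2013
-0.26 59 0.6247 0.6333 0.199
-0.24 55 0.6253 0.6333 0.1971
-0.22 61 0.6257 0.6338 0.1952
-0.2 59 0.6265 0.6351 0.193
-0.18 53 0.6274 0.6354 0.191
-0.16 59 0.628 0.637 0.1889
-0.14 58 0.6287 0.6369 0.1867
-0.35671274168978684
```

```bash
python3 -c "
from h import *
print(*go([.4775,-.3987,.150],5.8))"
```

```text
[-0.0859  0.0284  0.2266] [ 0.07 -0.12 -8.04]
```

```bash
python3 -m inch '{"delta_rot":[[0,0,-4],[0,0,-8],[0,0,-8],[0,0,-8],[0,0,-8],[0,0,-8],[0,0,-8],[0,0,-8]],"dp":[[-0.042,0.014,0.01],[-0.086,0.0284,0.04],[-0.086,0.0284,0.085],[-0.086,0.0284,0.13],[-0.086,0.0284,0.175],[-0.086,0.0284,0.205],[-0.086,0.0284,0.2266],[-0.086,0.0284,0.2266]],"jaw":[0,0,0,0,0,0,0,0]}'
python3 -c "
from h import *
print(*go([.4775,-.3987,.150],5.8))"
```

```text
t: 1.75
ee_pos: [0.4696, -0.4032, 0.1504]
tcp_rot: [-0.003, 0.677, 0.736, 0.0]
contact_force: [-0.4, -0.8, 1.2]
opening: 0.0882
grasp_force: 0.0
[ 0.0039  0.0082 -0.0026] [-0.2  -0.31 -1.08]
```

```bash
python3 -c "
from h import *
for i in range(3):
  cam('wrist'); p,r,s=tcp(); print(p.round(4),np.round(s['qvel'],3),*go([.4775,-.3987,.150],5.8))"
```

```text
[ 0.4702 -0.404   0.1528] [ 0.001 -0.037 -0.048 -0.     0.013 -0.001] [ 0.0047  0.0077 -0.0002] [-0.08 -0.13 -1.08]
[ 0.4707 -0.4045  0.1544] [ 0.003 -0.022 -0.021  0.001 -0.    -0.   ] [0.0052 0.0072 0.0014] [ 0.01  0.01 -1.07]
[ 0.471  -0.4048  0.1551] [-0.    -0.011 -0.008  0.001 -0.004  0.   ] [0.0055 0.007  0.0021] [ 0.06  0.09 -1.07]
```

```bash
python3 -m inch '{"delta_rot":[[0,0,-1],[0,0,-1],[0,0,-1],[0,0,-1],[0,0,-1],[0,0,-1],[0,0,-1],[0,0,-1]],"dp":[[0.0058,0.0068,0.0024],[0.0058,0.0068,0.0024],[0.0058,0.0068,0.0024],[0.0058,0.0068,0.0024],[0.0058,0.0068,0.0024],[0.0058,0.0068,0.0024],[0.0058,0.0068,0.0024],[0.0058,0.0068,0.0024]],"jaw":[0,0,0,255,255,255,255,255]}'
python3 -c "
from h import *
p,r,s=tcp();print(s['qvel'].__class__,r.apply([0,0,.003])+p)
print(*go([.549,-.2694,.33],-2))"
```

```text
t: 2.7
ee_pos: [0.4769, -0.398, 0.1513]
tcp_rot: [-0.0, 0.671, 0.742, 0.0]
contact_force: [0.6, -0.4, 0.4]
opening: 0.0501
grasp_force: 0.0
<class 'numpy.ndarray'> [ 0.47689717 -0.39797351  0.14830407]
[ 0.1207  0.0846 -0.1817] [-0.   -0.    7.73]
```

```bash
python3 -m inch '{"delta_rot":[[0,0,0],[0,0,0],[0,0,0],[0,0,0],[0,0,0],[0,0,0],[0,0,0],[0,0,0]],"dp":[[0,0,0],[0,0,0],[0,0,0],[0,0,0],[0,0,0],[0,0,0],[0,0,-0.005],[0,0,-0.015]],"jaw":[255,255,255,255,255,255,255,255]}'
python3 -c "
from h import *
p,r,s=tcp();print(s['qvel'].round(3))
print(*go([.549,-.2694,.33],-2))"
```

```text
t: 3.5
ee_pos: [0.4765, -0.3975, 0.1657]
tcp_rot: [-0.001, 0.671, 0.742, 0.0]
contact_force: [-0.1, 0.1, -3.8]
opening: 0.0095
grasp_force: 30.0
[-0.001 -0.107 -0.143 -0.     0.226  0.   ]
[ 0.1206  0.0847 -0.1672] [-0.1  -0.12  7.73]
```

```bash
python3 -m inch '{"delta_rot":[[0,0,0],[0,0,0],[0,0,0],[0,0,1],[0,0,3],[0,0,5],[0,0,7],[0,0,7.7]],"dp":[[0,0,-0.03],[0,0,-0.07],[0,0,-0.11],[0.01,0.01,-0.145],[0.04,0.03,-0.165],[0.08,0.055,-0.167],[0.11,0.077,-0.167],[0.1206,0.0847,-0.167]],"jaw":[255,255,255,255,255,255,255,255]}'
python3 - <<'E'
from h import *
for i in range(3): c=cam('wrist')
save(c,'w2.png');W=cloud(c);np.savez('w2.npz',W=W,img=c['img'])
p,r,s=tcp();print(p.round(4),s['grasp_force'])
P=W.reshape(-1,3);P=P[~np.isnan(P[:,0])]
q=P[(P[:,0]>.58)&(P[:,0]<.7)&(P[:,2]>.16)&(P[:,2]<.24)]
for y in np.arange(-.34,0,.03):
    s=q[abs(q[:,1]-y)<.004]
    if len(s)>5: t=s[s[:,2]>np.percentile(s[:,2],90)-.004];print(round(y,2),len(t),t[:,0].min().round(4),t[:,0].max().round(4),t[:,2].mean().round(4))
for o in tabs(W,yr=(-.36,.2)): print(*o)
# held
for o in tabs(W,zlo=.3,zhi=.36,xr=(.5,.6)): print('held',*o)
print(*go([.5490,-.2694,.2745],-2,6)); print(*go([.6290,-.2694,.2745],-2,6)); print(*go([.6290,-.2694,.2555],-2,6))
E
```

```text
t: 4.3
ee_pos: [0.5504, -0.2661, 0.3343]
tcp_rot: [0.0, 0.718, 0.696, 0.001]
contact_force: [-1.0, 0.3, -4.1]
opening: 0.0097
grasp_force: 30.0
[ 0.5492 -0.2691  0.3337] 29.97888743877411
-0.31 57 0.6236 0.6315 0.2049
-0.28 61 0.6246 0.632 0.2016
-0.25 69 0.6256 0.634 0.1984
-0.22 67 0.6265 0.6346 0.1954
-0.19 59 0.6278 0.635 0.1922
-0.16 71 0.6278 0.6363 0.1891
-0.13 64 0.6293 0.6364 0.186
-0.1 43 0.6304 0.6375 0.1829
[ 0.437  -0.3004] [0.0105 0.0269] -24.5 0.1641 301 [ 0.4375 -0.2996]
[ 0.4399 -0.0962] [0.0108 0.0263] -2.5 0.1641 469 [ 0.4403 -0.0978]
held [ 0.5492 -0.2565] [0.0389 0.0454] -1.9 0.3553 3443 [ 0.5492 -0.2596]
[ 0.     -0.0001  0.0562] [-0.   -5.98  0.13]
[0.0027 0.0798 0.0562] [-0.   -5.98  0.13]
[0.0027 0.0798 0.0752] [-0.   -5.98  0.13]
```

View pics/w2.png

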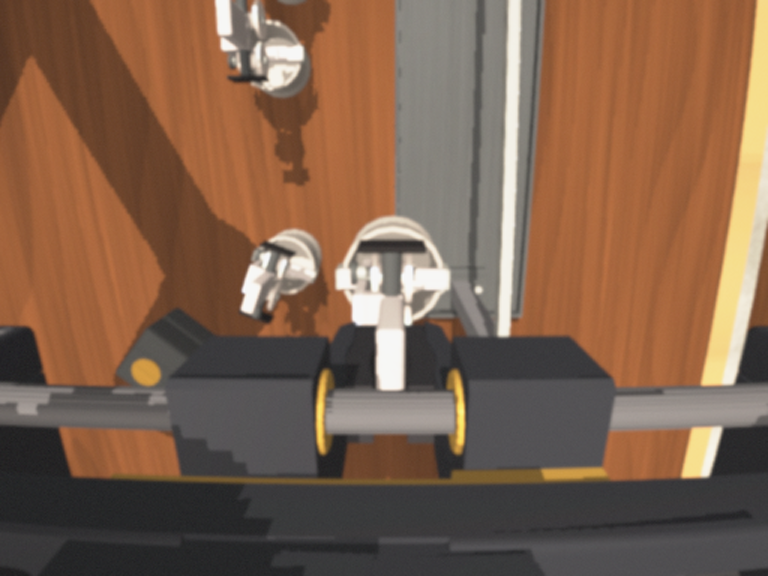

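Carrier 5 is held at (390,300), square to the rail, which is the white bar at (508,200). Next I tilt it, slide it in under the rail and lower it.

```bash
python3 -m inch '{"delta_rot":[[0,-2,0],[0,-4,0],[0,-6,0],[0,-6,0],[0,-6,0],[0,-6,0],[0,-6,0],[0,-6,0]],"dp":[[0,0,0.02],[0.001,0,0.04],[0.002,0,0.058],[0.0027,0.015,0.058],[0.0027,0.04,0.058],[0.0027,0.06,0.058],[0.0027,0.075,0.058],[0.0027,0.0798,0.058]],"jaw":[255,255,255,255,255,255,255,255]}'
python3 -c "
from h import *
cam('wrist');c=cam('scene');save(c,'s2.png',3,(60,150,260,300));p,r,s=tcp();print(s['contact_force'].round(1),p.round(4));print(*go([.6290,-.2694,.2555],-2,6))"
```

```text
t: 5.25
ee_pos: [0.6292, -0.2708, 0.2746]
tcp_rot: [0.036, 0.718, 0.694, -0.038]
contact_force: [-1.0, 0.1, -4.0]
opening: 0.0096
grasp_force: 30.0
[-0.2  0.2 -4.1] [ 0.6286 -0.2705  0.2748]
[0.0031 0.0004 0.0161] [-0.05 -0.01 -0.  ]
```

View pics/s2.png

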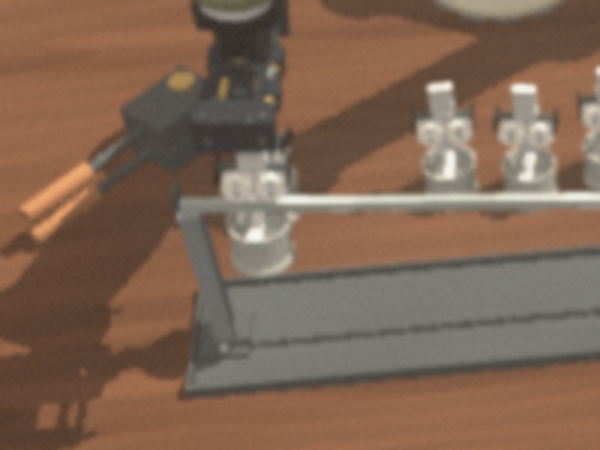

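The rail at (255,203) now lies in the hook, between the rollers at (255,185) and the cup. I'll lower it.

```bash
python3 -m inch '{"delta_rot":[[0,0,0],[0,0,0],[0,0,0],[0,0,0],[0,0,0],[0,0,0],[0,0,0],[0,0,0]],"dp":[[0.001,0,0.004],[0.002,0,0.008],[0.002,0,0.012],[0.002,0,0.0155],[0.002,0,0.0155],[0.002,0,0.0155],[0.002,0,0.0155],[0.002,0,0.0155]],"jaw":[255,255,255,255,255,255,255,255]}'
python3 -c "
from h import *
p,r,s=tcp();print(s['contact_force'].round(1),p.round(4));print(*go([.6290,-.2694,.2555],-2,6))"
```

```text
t: 6.15
ee_pos: [0.6291, -0.2692, 0.2599]
tcp_rot: [0.037, 0.718, 0.694, -0.038]
contact_force: [-0.1, -0.7, -4.6]
opening: 0.0097
grasp_force: 30.0
[-0.1 -0.7 -4.6] [ 0.6291 -0.2692  0.2599]
[ 0.0002 -0.0001  0.0014] [0.02 0.01 0.03]
```

```bash
python3 -m inch '{"delta_rot":[[0,0,0],[0,0,0],[0,0,0],[0,0,0],[0,0,0],[0,0,0],[0,0,0],[0,0,0]],"dp":[[0,0,0.001],[0,0,0.0015],[0,0,0.002],[0,0,0.0025],[0,0,0.0025],[0,0,0.0025],[0,0,0.0025],[0,0,0.0025]],"jaw":[255,255,255,255,255,255,255,255]}'
```

```text
t: 6.95
ee_pos: [0.6292, -0.2694, 0.2583]
tcp_rot: [0.037, 0.718, 0.694, -0.037]
contact_force: [-0.9, 1.2, 5.7]
opening: 0.0095
grasp_force: 30.0
```

```bash
python3 -m inch '{"delta_rot":[[0,0,0],[0,0,0],[0,0,0],[0,0,0],[0,0,0],[0,0,0],[0,0,0],[0,0,0]],"dp":[[0,0,0],[0,0,0],[0,0,0],[0,0,0],[0,0,0],[0,0,0],[0,0,0],[0,0,0]],"jaw":[150,150,150,150,150,150,150,150]}'
python3 - <<'E'
from h import *
c=cam('wrist');save(c,'w3.png',1.2);p,r,s=tcp();print(s['contact_force'].round(1),p.round(4));print(*go([.5,-.28,.33],-23.5),*go([.4365,-.3004,.148],-23.5))
E
```

```text
t: 7.75
ee_pos: [0.629, -0.2694, 0.2572]
tcp_rot: [0.036, 0.718, 0.694, -0.038]
contact_force: [0.1, 0.3, -0.2]
opening: 0.0361
grasp_force: 0.0
[-0.7 -0.6  0.6] [ 0.629  -0.2694  0.2572]
[-0.0229 -0.1286 -0.0738] [ 1.13  5.93 21.52] [-0.0263 -0.1913  0.1096] [ 1.13  5.93 21.52]
```

View pics/w3.png

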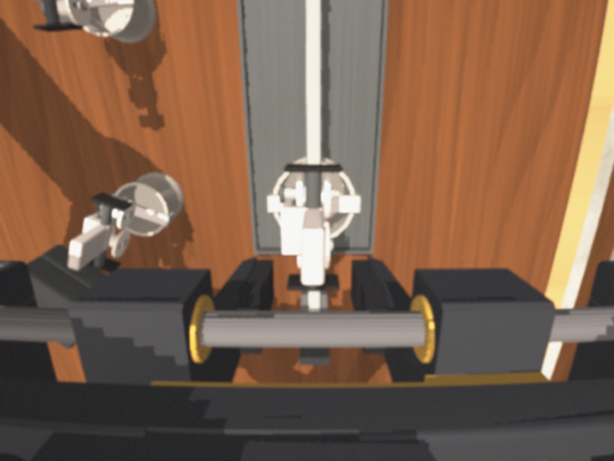

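Carrier 5 is released at (314,230) and rolling off. Next is carrier 4.

```bash
python3 -m inch '{"delta_rot":[[0,0,0],[0,1,3],[0.2,2,8],[0.4,3,13],[0.8,4.5,18],[1.1,5.9,21.5],[1.1,5.9,21.5],[1.1,5.9,21.5]],"dp":[[-0.003,0,-0.03],[-0.007,0,-0.06],[-0.012,-0.04,-0.073],[-0.02,-0.085,-0.073],[-0.03,-0.13,-0.06],[-0.035,-0.17,-0.03],[-0.037,-0.191,0.008],[-0.037,-0.191,0.008]],"jaw":[110,110,110,110,110,110,110,110]}'
python3 - <<'E'
from h import *
for i in range(3): c=cam('wrist')
W=cloud(c)
for o in tabs(W): print(*o)
p,r,s=tcp();print(p.round(4),s['opening']);print(*go([.4365,-.3004,.148],-23.5))
P=W.reshape(-1,3);P=P[~np.isnan(P[:,0])];print('on rail', [o[0] for o in tabs(W,.225,.3,(.58,.68),(-.35,.3))])
E
```

```text
t: 8.6
ee_pos: [0.4333, -0.2995, 0.249]
tcp_rot: [-0.004, 0.837, 0.547, -0.001]
contact_force: [0.3, 0.4, 0.5]
opening: 0.0503
grasp_force: 0.0
[ 0.4365 -0.2998] [0.01   0.0254] -22.8 0.1642 381 [ 0.4366 -0.2994]
[ 0.438  -0.301   0.2549] 0.05047449228888536
[ 1.000e-04 -2.000e-03  1.039e-01] [0.2  0.08 0.04]
on rail [array([ 0.615 , -0.2678]), array([ 0.6167, -0.2416])]
```

```bash
python3 -m inch '{"delta_rot":[[0,0,0],[0,0,0],[0,0,0],[0,0,0],[0,0,0],[0,0,0],[0,0,0],[0,0,0]],"dp":[[0,-0.002,0.04],[0,-0.002,0.075],[0.0003,-0.002,0.098],[0.0003,-0.002,0.1045],[0.0003,-0.002,0.1045],[0.0003,-0.002,0.1045],[0.0003,-0.002,0.1045],[0.0003,-0.002,0.1045]],"jaw":[110,110,110,255,255,255,255,255]}'
python3 -m inch '{"delta_rot":[[0,0,0],[0,0,0],[0,0,0],[0,0,0],[0,0,0],[0,0,0],[0,0,0],[0,0,0]],"dp":[[0,0,0],[0,0,0],[0,0,-0.005],[0,0,-0.03],[0,0,-0.07],[0,0,-0.11],[0,0,-0.15],[0,0,-0.18]],"jaw":[255,255,255,255,255,255,255,255]}'
python3 - <<'E'
from h import *
for i in range(3): c=cam('scene')
save(c,'s3.png',1.3,)
p,r,s=tcp();print(p.round(4),s['opening'],s['grasp_force']);print(*go([.549,-.2694,.330],-2,0));print(*go([.549,-.2694,.2725],-2,6))
E
```

```text
t: 9.55
ee_pos: [0.4355, -0.2998, 0.1497]
tcp_rot: [0.001, 0.836, 0.548, 0.0]
contact_force: [0.3, -1.1, 1.2]
opening: 0.0121
grasp_force: 0.4
t: 10.35
ee_pos: [0.4347, -0.299, 0.3307]
tcp_rot: [0.0, 0.836, 0.548, -0.0]
contact_force: [-0.1, -1.6, -3.4]
opening: 0.0096
grasp_force: 30.0
[ 0.435  -0.2994  0.3289] 0.009513093959029854 29.991615414619446
[ 0.0729  0.0926 -0.0041] [  0.08   0.07 -21.48]
[0.0733 0.0924 0.0534] [ -1.05  -5.86 -21.47]
```

View pics/s3.png

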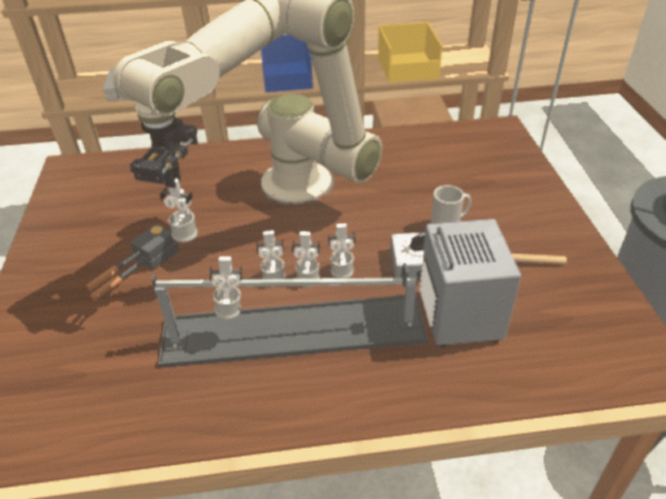

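Carrier 5 is only at (227,285) on the rail, about a quarter of the way down. I need to see whether it is still rolling.

```bash
cat >> h.py <<'E'
def onrail(c):
    W=cloud(c); P=W.reshape(-1,3); P=P[~np.isnan(P[:,0])]
    y0,z0=.204,.15
    h=P[:,2]-(z0+(y0-P[:,1])*.105)
    m=(h>.035)&(h<.075)&(P[:,0]>.59)&(P[:,0]<.68)&(P[:,1]>-.36)&(P[:,1]<.19)
    y=np.sort(P[m,1]); 
    if not len(y): return []
    return [(round(float(np.median(g))-y0,3),round(float(np.ptp(g)),3),len(g), np.median(P[m][np.isin(P[m,1],g)],0).round(3).tolist()) for g in np.split(y,np.where(np.diff(y)>.012)[0]+1) if len(g)>10]
E
python3 - <<'E'
from h import *
print(arm.state()['t'],onrail(cam('scene')))
for i in range(3): c=cam('scene')
print(arm.state()['t'],onrail(c))
c=cam('scene');save(c,'s4.png',5,(150,190,250,260))
E
```

```text
10.5 [(-0.397, 0.062, 108, [0.638, -0.193, 0.247])]
10.7 [(-0.395, 0.059, 106, [0.638, -0.191, 0.247])]
```

View pics/s4.png

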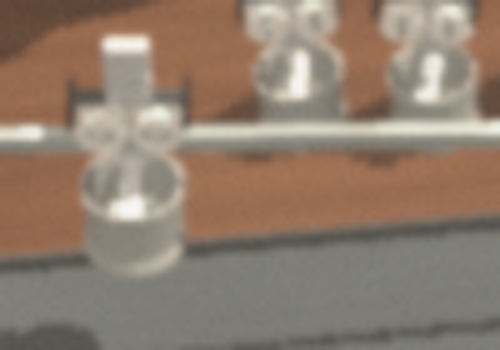

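```bash
python3 -m inch '{"delta_rot":[[0,0,-4],[0,0,-10],[-0.2,-1,-16],[-0.5,-3,-20],[-0.8,-4.5,-21.5],[-1,-5.9,-21.5],[-1,-5.9,-21.5],[-1,-5.9,-21.5]],"dp":[[0.01,0.012,0],[0.03,0.04,0],[0.05,0.07,0],[0.07,0.09,0.01],[0.0733,0.0924,0.03],[0.0733,0.0924,0.05],[0.0733,0.0924,0.0534],[0.0733,0.0924,0.0534]],"jaw":[255,255,255,255,255,255,255,255]}'
python3 - <<'E'
from h import *
print(onrail(cam('scene')))
for i in range(3): c=cam('scene')
print(arm.state()['t'],onrail(c))
p,r,s=tcp();print(p.round(4));print(*go([.629,-.2694,.2725],-2,6))
E
```

```text
t: 11.55
ee_pos: [0.5488, -0.2689, 0.2746]
tcp_rot: [0.035, 0.718, 0.694, -0.038]
contact_force: [-0.7, 0.4, -2.5]
opening: 0.0092
grasp_force: 30.0
[(-0.372, 0.038, 107, [0.639, -0.168, 0.246])]
11.75 [(-0.368, 0.027, 98, [0.64, -0.164, 0.245])]
[ 0.5491 -0.2695  0.2763]
[0.0032 0.0798 0.0005] [-0.01  0.02 -0.  ]
```

```bash
python3 -m inch '{"delta_rot":[[0,0,0],[0,0,0],[0,0,0],[0,0,0],[0,0,0],[0,0,0],[0,0,0],[0,0,0]],"dp":[[0.003,0.012,0],[0.003,0.035,0],[0.003,0.055,0],[0.003,0.072,0],[0.003,0.0798,0],[0.003,0.0798,0],[0.003,0.0798,0.001],[0.003,0.0798,0.001]],"jaw":[255,255,255,255,255,255,255,255]}'
python3 - <<'E'
from h import *
c=cam('scene');print(arm.state()['t'],onrail(c))
for i in range(2): c=cam('wrist')
p,r,s=tcp();print(p.round(4),s['contact_force'].round(1));print(*go([.629,-.2694,.2545],-2,6))
E
```

```text
t: 12.55
ee_pos: [0.6284, -0.269, 0.2741]
tcp_rot: [0.036, 0.718, 0.694, -0.038]
contact_force: [-0.4, -0.4, -4.5]
opening: 0.0097
grasp_force: 30.0
12.6 [(-0.475, 0.069, 144, [0.635, -0.271, 0.249]), (-0.349, 0.027, 100, [0.64, -0.145, 0.244])]
[ 0.6286 -0.2689  0.2742] [ 0.6 -0.2 -3.9]
[0.0016 0.0004 0.0166] [-0.08 -0.01  0.02]
```

```bash
python3 -m inch '{"delta_rot":[[0,0,0],[0,0,0],[0,0,0],[0,0,0],[0,0,0],[0,0,0],[0,0,0],[0,0,0]],"dp":[[0.001,0.0004,0.004],[0.0016,0.0004,0.008],[0.0016,0.0004,0.012],[0.0016,0.0004,0.015],[0.0016,0.0004,0.0165],[0.0016,0.0004,0.0175],[0.0016,0.0004,0.018],[0.0016,0.0004,0.018]],"jaw":[255,255,255,255,255,255,255,255]}'
python3 -c "
from h import *
c=cam('scene');s=arm.state();print(s['t'],onrail(c),s['ee_pos'].round(4),s['contact_force'].round(1))"
```

```text
t: 13.5
ee_pos: [0.6294, -0.2692, 0.2566]
tcp_rot: [0.036, 0.718, 0.694, -0.038]
contact_force: [-0.9, 1.0, 2.0]
opening: 0.0097
grasp_force: 30.0
13.55 [(-0.475, 0.048, 27, [0.636, -0.271, 0.24]), (-0.326, 0.026, 101, [0.641, -0.122, 0.242])] [ 0.6293 -0.2692  0.2565] [-1.4  1.3  2.5]
```

```bash
python3 -m inch '{"delta_rot":[[0,0,0],[0,0,0],[0,0,0],[0,0,0],[0,0,0],[0,0,0],[0,0,0],[0,0,0]],"dp":[[0,0,0],[0,0,0],[0,0,0],[0,0,0],[0,0,0],[0,0,0],[0,0,0],[0,0,0]],"jaw":[140,140,140,140,140,140,140,140]}'
python3 -c "
from h import *
c=cam('scene');s=arm.state();print(s['t'],onrail(c),s['ee_pos'].round(4),s['contact_force'].round(1),s['opening']);print(*go([.44,-.0962,.25],-2.5))"
```

```text
t: 14.35
ee_pos: [0.6293, -0.2691, 0.2557]
tcp_rot: [0.036, 0.718, 0.694, -0.038]
contact_force: [-0.2, 0.5, -0.7]
opening: 0.0397
grasp_force: 0.0
14.4 [(-0.465, 0.046, 57, [0.637, -0.261, 0.258]), (-0.307, 0.038, 99, [0.641, -0.103, 0.238])] [ 0.6292 -0.2691  0.2557] [-0.2  0.4  0.2] 0.03991330621296437
[ 0.1657 -0.1951 -0.0143] [-0.07  5.98  0.53]
```

```bash
python3 -m inch '{"delta_rot":[[0,0,0],[0,0,0],[0,1,0],[0,2.5,0],[0,4,0],[0,5,0.3],[0,6,0.5],[0,6,0.5]],"dp":[[-0.003,0,-0.035],[-0.006,0,-0.07],[0.01,-0.03,-0.085],[0.04,-0.07,-0.085],[0.075,-0.11,-0.08],[0.11,-0.15,-0.06],[0.145,-0.18,-0.03],[0.1657,-0.195,-0.0143]],"jaw":[110,110,110,110,110,110,110,110]}'
python3 - <<'E'
from h import *
c=cam('scene');print(arm.state()['t'],onrail(c))
for i in range(3): c=cam('wrist')
for o in tabs(cloud(c)): print(*o)
print(arm.state()['t'],onrail(cam('scene')))
p,r,s=tcp();print(p.round(4));print(*go([.44,-.0962,.147],-2.5))
E
```

```text
t: 15.2
ee_pos: [0.4384, -0.0951, 0.2523]
tcp_rot: [-0.0, 0.722, 0.691, -0.0]
contact_force: [0.6, -0.0, 0.4]
opening: 0.0499
grasp_force: 0.0
15.25 [(-0.44, 0.045, 108, [0.636, -0.236, 0.251]), (-0.287, 0.046, 98, [0.642, -0.083, 0.238])]
[ 0.4388 -0.0953] [0.0094 0.0255] -1.7 0.1642 370 [ 0.4387 -0.0949]
[ 0.4563 -0.0041] [0.0102 0.026 ] -13.6 0.1643 447 [ 0.4563 -0.0041]
15.4 [(-0.436, 0.045, 107, [0.636, -0.232, 0.253]), (-0.282, 0.038, 101, [0.642, -0.078, 0.236])]
[ 0.4411 -0.097   0.2542]
[ 0.0008 -0.0013  0.1042] [0.07 0.05 0.03]
```

```bash
python3 -m inch '{"delta_rot":[[0,0,0],[0,0,0],[0,0,0],[0,0,0],[0,0,0],[0,0,0],[0,0,0],[0,0,0]],"dp":[[0.0018,-0.0023,0.04],[0.0018,-0.0023,0.075],[0.0018,-0.0023,0.098],[0.0018,-0.0023,0.1042],[0.0018,-0.0023,0.1042],[0.0018,-0.0023,0.1042],[0.0018,-0.0023,0.1042],[0.0018,-0.0023,0.1042]],"jaw":[110,110,110,255,255,255,255,255]}'
python3 -m inch '{"delta_rot":[[0,0,0],[0,0,0],[0,0,0],[0,0,0],[0,0,0],[0,0,0],[0,0,0],[0,0,0]],"dp":[[0,0,0],[0,0,0],[0,0,-0.005],[0,0,-0.03],[0,0,-0.07],[0,0,-0.11],[0,0,-0.15],[0,0,-0.18]],"jaw":[255,255,255,255,255,255,255,255]}'
python3 - <<'E'
from h import *
for i in range(3): c=cam('scene')
p,r,s=tcp();print(s['t'],onrail(c),p.round(4),s['opening'],s['grasp_force']);print(*go([.549,-.2694,.2725],-2,6))
E
```

```text
t: 16.25
ee_pos: [0.4382, -0.0946, 0.1497]
tcp_rot: [0.0, 0.722, 0.692, 0.0]
contact_force: [0.7, -0.5, 0.9]
opening: 0.0118
grasp_force: 0.4
t: 17.05
ee_pos: [0.4374, -0.0941, 0.3308]
tcp_rot: [-0.001, 0.722, 0.692, -0.0]
contact_force: [0.5, 0.2, -3.9]
opening: 0.0097
grasp_force: 30.0
17.2 [(-0.396, 0.044, 102, [0.637, -0.192, 0.247]), (-0.241, 0.048, 99, [0.643, -0.037, 0.232])] [ 0.438  -0.0944  0.3289] 0.009886029847393578 29.95459645986557
[-0.1698  0.1185  0.0535] [-0.04 -5.99 -0.47]
```

```bash
python3 -m inch '{"delta_rot":[[0,0,0],[0,0,0],[0,-1,0],[0,-2,-0.2],[0,-3.5,-0.5],[0,-5,-0.5],[0,-6,-0.5],[0,-6,-0.5]],"dp":[[-0.02,0.012,0],[-0.055,0.035,0],[-0.095,0.065,0],[-0.13,0.09,0.005],[-0.155,0.11,0.02],[-0.1698,0.1185,0.04],[-0.1698,0.1185,0.0535],[-0.1698,0.1185,0.0535]],"jaw":[255,255,255,255,255,255,255,255]}'
python3 - <<'E'
from h import *
for i in range(3): c=cam('scene')
p,r,s=tcp();print(s['t'],onrail(c),p.round(4),s['opening'],s['grasp_force']);print(*go([.629,-.2694,.2725],-2,6))
E
```

```text
t: 18.0
ee_pos: [0.5478, -0.2682, 0.2698]
tcp_rot: [0.031, 0.718, 0.694, -0.039]
contact_force: [-0.1, 0.5, -5.0]
opening: 0.0094
grasp_force: 29.9
18.15 [(-0.375, 0.036, 102, [0.637, -0.171, 0.245]), (-0.219, 0.028, 101, [0.644, -0.015, 0.23])] [ 0.5488 -0.2688  0.2749] 0.00949243849335676 29.94514435529709
[ 0.0024  0.0802 -0.001 ] [-0.13 -0.06  0.06]
```

```bash
python3 -m inch '{"delta_rot":[[0,0,0],[0,0,0],[0,0,0],[0,0,0],[0,0,0],[0,0,0],[0,0,0],[0,0,0]],"dp":[[0.0015,0.012,-0.001],[0.0015,0.035,-0.001],[0.0015,0.055,-0.001],[0.0015,0.072,-0.001],[0.0015,0.08,-0.001],[0.0015,0.08,-0.001],[0.0015,0.08,-0.001],[0.0015,0.08,-0.001]],"jaw":[255,255,255,255,255,255,255,255]}'
python3 - <<'E'
from h import *
for i in range(2): c=cam('wrist')
p,r,s=tcp();print(p.round(4),s['contact_force'].round(1));print(*go([.629,-.2694,.2540],-2,6))
E
```

```text
t: 18.95
ee_pos: [0.6285, -0.2703, 0.2763]
tcp_rot: [0.036, 0.718, 0.694, -0.038]
contact_force: [-0.5, 0.0, -5.6]
opening: 0.0095
grasp_force: 29.9
[ 0.6286 -0.2703  0.2763] [-0.6 -0.2 -4.8]
[0.0032 0.0004 0.0191] [-0.07 -0.01  0.02]
```

```bash
python3 -m inch '{"delta_rot":[[0,0,0],[0,0,0],[0,0,0],[0,0,0],[0,0,0],[0,0,0],[0,0,0],[0,0,0]],"dp":[[0.001,0.0004,0.005],[0.0015,0.0004,0.01],[0.002,0.0004,0.014],[0.002,0.0004,0.017],[0.002,0.0004,0.0185],[0.002,0.0004,0.0195],[0.002,0.0004,0.02],[0.002,0.0004,0.02]],"jaw":[255,255,255,255,255,255,255,255]}'
python3 -c "
from h import *
c=cam('scene');s=arm.state();print(s['t'],onrail(c),s['ee_pos'].round(4),s['contact_force'].round(1))"
```

```text
t: 19.85
ee_pos: [0.6295, -0.2704, 0.257]
tcp_rot: [0.037, 0.718, 0.694, -0.038]
contact_force: [-1.4, 0.8, 5.0]
opening: 0.0098
grasp_force: 30.0
19.9 [(-0.48, 0.026, 25, [0.635, -0.276, 0.24]), (-0.334, 0.04, 100, [0.639, -0.13, 0.241]), (-0.179, 0.037, 97, [0.646, 0.025, 0.226])] [ 0.6295 -0.2704  0.257 ] [-2.   2.2  5.7]
```

```bash
python3 -m inch '{"delta_rot":[[0,0,0],[0,0,0],[0,0,0],[0,0,0],[0,0,0],[0,0,0],[0,0,0],[0,0,0]],"dp":[[0,0,0],[0,0,0],[0,0,0],[0,0,0],[0,0,0],[0,0,0],[0,0,0],[0,0,0]],"jaw":[140,140,140,140,140,140,140,140]}'
python3 -c "
from h import *
c=cam('scene');s=arm.state();print(s['t'],onrail(c),s['contact_force'].round(1),s['opening']);print(*go([.4563,-.0041,.25],-13.6))"
```

```text
t: 20.7
ee_pos: [0.6293, -0.2704, 0.2557]
tcp_rot: [0.036, 0.718, 0.694, -0.038]
contact_force: [-0.8, 0.1, 0.3]
opening: 0.0394
grasp_force: 0.0
20.75 [(-0.466, 0.063, 54, [0.637, -0.262, 0.259]), (-0.315, 0.027, 97, [0.639, -0.111, 0.239]), (-0.157, 0.041, 99, [0.646, 0.047, 0.223])] [ 0.   0.  -0.8] 0.039964464181576294
[ 0.2591 -0.1821 -0.0241] [ 0.51  5.97 11.62]
```

```bash
python3 -m inch '{"delta_rot":[[0,0,0],[0,0,0],[0,1,1],[0,2,3],[0,3.5,6],[0.2,5,9],[0.5,6,11.6],[0.5,6,11.6]],"dp":[[-0.003,0,-0.035],[-0.006,0,-0.075],[0.03,-0.025,-0.085],[0.07,-0.055,-0.09],[0.11,-0.085,-0.09],[0.15,-0.115,-0.08],[0.19,-0.14,-0.065],[0.228,-0.165,-0.05]],"jaw":[110,110,110,110,110,110,110,110]}'
python3 - <<'E'
from h import *
for i in range(3): c=cam('wrist')
for o in tabs(cloud(c)): print(*o)
print(arm.state()['t'],onrail(cam('scene')))
p,r,s=tcp();print(p.round(4));print(*go([.4563,-.0041,.147],-13.6))
E
```

```text
t: 21.55
ee_pos: [0.4711, -0.0316, 0.2816]
tcp_rot: [0.0, 0.786, 0.618, 0.001]
contact_force: [1.1, 0.8, 0.9]
opening: 0.0499
grasp_force: 0.0
[0.4392 0.091 ] [0.0105 0.0256] 0.4 0.1643 484 [0.4397 0.0908]
[ 0.4562 -0.0039] [0.01   0.0253] -13.0 0.1642 332 [ 0.4564 -0.0035]
21.7 [(-0.441, 0.056, 108, [0.636, -0.237, 0.252]), (-0.292, 0.052, 99, [0.641, -0.088, 0.237]), (-0.136, 0.029, 97, [0.647, 0.068, 0.22])]
[ 0.4724 -0.0325  0.2825]
[ 0.0238 -0.0224  0.1324] [ 0.06 -0.02  0.09]
```

```bash
python3 -m inch '{"delta_rot":[[0,0,0],[0,0,0],[0,0,0],[0,0,0],[0,0,0],[0,0,0],[0,0,0],[0,0,0]],"dp":[[0.024,-0.0224,0.02],[0.024,-0.0224,0.055],[0.024,-0.0224,0.09],[0.024,-0.0224,0.12],[0.024,-0.0224,0.1325],[0.024,-0.0224,0.1325],[0.024,-0.0224,0.1325],[0.024,-0.0224,0.1325]],"jaw":[110,110,110,110,110,255,255,255]}'
python3 -m inch '{"delta_rot":[[0,0,0],[0,0,0],[0,0,0],[0,0,0],[0,0,0],[0,0,0],[0,0,0],[0,0,0]],"dp":[[0,0,0],[0,0,0],[0,0,0],[0,0,0],[0,0,-0.005],[0,0,-0.03],[0,0,-0.07],[0,0,-0.1]],"jaw":[255,255,255,255,255,255,255,255]}'
python3 - <<'E'
from h import *
for i in range(3): c=cam('scene')
p,r,s=tcp();print(s['t'],onrail(c),p.round(4),s['opening'],s['grasp_force']);print(*go([.549,-.2694,.333],-2));print(*go([.549,-.2694,.2725],-2,6))
E
```

```text
t: 22.55
ee_pos: [0.4573, -0.0048, 0.1506]
tcp_rot: [0.001, 0.786, 0.618, 0.001]
contact_force: [0.6, 0.1, -0.4]
opening: 0.0281
grasp_force: 0.0
t: 23.35
ee_pos: [0.456, -0.0041, 0.2511]
tcp_rot: [-0.0, 0.786, 0.619, 0.0]
contact_force: [2.0, 0.4, -3.8]
opening: 0.0097
grasp_force: 30.0
23.5 [(-0.402, 0.051, 102, [0.637, -0.198, 0.25]), (-0.251, 0.031, 96, [0.642, -0.047, 0.234]), (-0.095, 0.026, 93, [0.649, 0.109, 0.217])] [ 0.4565 -0.0042  0.25  ] 0.009883686448483206 29.99303251504898
[-0.236   0.1523 -0.0858] [  0.12  -0.02 -11.57]
[-0.2357  0.1521 -0.0253] [ -0.48  -6.   -11.56]
```

```bash
python3 -m inch '{"delta_rot":[[0,0,-1],[0,0,-3],[0,-1,-5],[-0.1,-2,-7],[-0.2,-3.5,-9],[-0.3,-5,-11],[-0.5,-6,-11.5],[-0.5,-6,-11.5]],"dp":[[-0.02,0.01,-0.02],[-0.055,0.03,-0.035],[-0.095,0.055,-0.04],[-0.135,0.085,-0.04],[-0.175,0.115,-0.035],[-0.21,0.14,-0.03],[-0.2357,0.152,-0.0255],[-0.2357,0.152,-0.0255]],"jaw":[255,255,255,255,255,255,255,255]}'
python3 - <<'E'
from h import *
for i in range(3): c=cam('scene')
p,r,s=tcp();print(s['t'],onrail(c),p.round(4),s['opening'],s['grasp_force']);print(*go([.629,-.2694,.2725],-2,6))
E
```

```text
t: 24.3
ee_pos: [0.5481, -0.2717, 0.2702]
tcp_rot: [0.033, 0.72, 0.693, -0.039]
contact_force: [-0.1, -0.3, -4.8]
opening: 0.01
grasp_force: 30.0
24.45 [(-0.381, 0.028, 106, [0.637, -0.177, 0.247]), (-0.23, 0.04, 99, [0.643, -0.026, 0.231]), (-0.074, 0.028, 97, [0.65, 0.13, 0.215])] [ 0.5484 -0.2682  0.2732] 0.009674015710066004 29.99926596879959
[ 0.0018  0.0806 -0.0028] [-0.24 -0.15 -0.04]
```

```bash
python3 -m inch '{"delta_rot":[[0,0,0],[0,0,0],[0,0,0],[0,0,0],[0,0,0],[0,0,0],[0,0,0],[0,0,0]],"dp":[[0.0015,0.012,-0.002],[0.0015,0.035,-0.002],[0.0015,0.055,-0.002],[0.0015,0.072,-0.002],[0.0015,0.0805,-0.002],[0.0015,0.0805,-0.002],[0.0015,0.0805,-0.002],[0.0015,0.0805,-0.002]],"jaw":[255,255,255,255,255,255,255,255]}'
python3 - <<'E'
from h import *
for i in range(2): c=cam('wrist')
p,r,s=tcp();print(p.round(4),s['contact_force'].round(1));print(*go([.629,-.2694,.2535],-2,6))
E
```

```text
t: 25.25
ee_pos: [0.6288, -0.2699, 0.2768]
tcp_rot: [0.036, 0.719, 0.693, -0.038]
contact_force: [-0.5, -0.3, -3.7]
opening: 0.0102
grasp_force: 30.0
[ 0.6289 -0.2701  0.2769] [ 0.7  0.3 -4.1]
[0.0032 0.0001 0.0202] [-0.09 -0.02 -0.07]
```

```bash
python3 -m inch '{"delta_rot":[[0,0,0],[0,0,0],[0,0,0],[0,0,0],[0,0,0],[0,0,0],[0,0,0],[0,0,0]],"dp":[[0.001,0,0.005],[0.0015,0,0.01],[0.002,0,0.014],[0.002,0,0.017],[0.002,0,0.019],[0.002,0,0.02],[0.002,0,0.0207],[0.002,0,0.0207]],"jaw":[255,255,255,255,255,255,255,255]}'
python3 -c "
from h import *
c=cam('scene');s=arm.state();print(s['t'],onrail(c),s['ee_pos'].round(4),s['contact_force'].round(1))"
```

```text
t: 26.15
ee_pos: [0.6294, -0.2705, 0.2573]
tcp_rot: [0.037, 0.719, 0.693, -0.038]
contact_force: [-1.4, 2.0, 4.6]
opening: 0.0095
grasp_force: 30.0
26.2 [(-0.477, 0.028, 34, [0.636, -0.273, 0.242]), (-0.341, 0.035, 103, [0.64, -0.137, 0.243]), (-0.189, 0.026, 94, [0.645, 0.015, 0.226]), (-0.034, 0.033, 96, [0.652, 0.17, 0.209])] [ 0.6294 -0.2705  0.2573] [-1.9  2.2  4.9]
```

```bash
python3 -m inch '{"delta_rot":[[0,0,0],[0,0,0],[0,0,0],[0,0,0],[0,0,0],[0,0,0],[0,0,0],[0,0,0]],"dp":[[0,0,0],[0,0,0],[0,0,0],[0,0,0],[0,0,0],[0,0,0],[0,0,0],[0,0,0]],"jaw":[140,140,140,140,140,140,140,140]}'
python3 -m inch '{"delta_rot":[[0,0,0],[0,0,0],[0,1,0],[0,2,0],[0,3.5,0],[0,5,-0.5],[0,6,-2],[0,6,-2.4]],"dp":[[-0.003,0,-0.035],[-0.006,0,-0.075],[0.03,-0.025,-0.085],[0.07,-0.055,-0.09],[0.11,-0.085,-0.09],[0.15,-0.115,-0.08],[0.19,-0.14,-0.075],[0.228,-0.165,-0.07]],"jaw":[110,110,110,110,110,110,110,110]}'
python3 - <<'E'
from h import *
for i in range(3): c=cam('wrist')
for o in tabs(cloud(c)): print(*o)
print(arm.state()['t'],onrail(cam('scene')))
p,r,s=tcp();print(p.round(4));print(*go([.4392,.091,.147],0.4))
E
```

```text
t: 27.0
ee_pos: [0.6292, -0.2704, 0.2558]
tcp_rot: [0.036, 0.719, 0.693, -0.038]
contact_force: [0.1, -0.3, -0.7]
opening: 0.0401
grasp_force: 0.0
t: 27.8
ee_pos: [0.4714, -0.0292, 0.3016]
tcp_rot: [-0.002, 0.705, 0.709, -0.001]
contact_force: [1.2, 0.2, -0.9]
opening: 0.0502
grasp_force: 0.0
[0.4397 0.0917] [0.0103 0.0267] -0.7 0.1643 397 [0.4396 0.0914]
27.95 [(-0.441, 0.034, 111, [0.636, -0.237, 0.252]), (-0.301, 0.026, 96, [0.641, -0.097, 0.238]), (-0.146, 0.033, 97, [0.646, 0.058, 0.222]), (-0.03, 0.028, 97, [0.652, 0.174, 0.211])]
[ 0.4729 -0.0304  0.3025]
[ 0.1216 -0.0325  0.1525] [-0.15  0.01 -0.01]
```

```bash
python3 -m inch '{"delta_rot":[[0,0,0],[0,0,0.5],[0,0,0.5],[0,0,0.5],[0,0,0.5],[0,0,0.5],[0,0,0.5],[0,0,0.5]],"dp":[[0.045,-0.012,0],[0.09,-0.024,0.02],[0.122,-0.032,0.05],[0.122,-0.032,0.09],[0.122,-0.032,0.125],[0.122,-0.032,0.148],[0.122,-0.032,0.1525],[0.122,-0.032,0.1525]],"jaw":[110,110,110,110,110,110,110,110]}'
python3 -c "
from h import *
for i in range(3): cam('wrist')
print(*go([.4397,.0915,.147],-.3))"
```

```text
t: 28.8
ee_pos: [0.4404, 0.0907, 0.1498]
tcp_rot: [-0.002, 0.709, 0.706, -0.001]
contact_force: [0.3, -0.9, 0.5]
opening: 0.0499
grasp_force: 0.0
[ 0.0005 -0.0009  0.0008] [-0.07 -0.02  0.1 ]
```

```bash
python3 -m inch '{"delta_rot":[[0,0,0],[0,0,0],[0,0,0],[0,0,0],[0,0,0],[0,0,0],[0,0,0],[0,0,0]],"dp":[[0.0005,-0.0009,0.0008],[0.0005,-0.0009,0.0008],[0.0005,-0.0009,0.0008],[0.0005,-0.0009,0.0008],[0.0005,-0.0009,0.0008],[0.0005,-0.0009,0.0008],[0.0005,-0.0009,0.0008],[0.0005,-0.0009,0.0008]],"jaw":[255,255,255,255,255,255,255,255]}'
python3 -m inch '{"delta_rot":[[0,0,0],[0,0,0],[0,0,0],[0,0,0],[0,0,0],[0,0,0],[0,0,0],[0,0,0]],"dp":[[0,0,-0.005],[0,0,-0.025],[0,0,-0.06],[-0.02,0.005,-0.1],[-0.05,0.015,-0.13],[-0.09,0.03,-0.145],[-0.13,0.045,-0.145],[-0.17,0.055,-0.145]],"jaw":[255,255,255,255,255,255,255,255]}'
python3 - <<'E'
from h import *
for i in range(3): c=cam('scene')
p,r,s=tcp();print(s['t'],onrail(c),p.round(4),s['opening'],s['grasp_force']);print(*go([.549,-.2694,.2725],-2,6))
E
```

```text
t: 29.75
ee_pos: [0.4389, 0.0918, 0.1489]
tcp_rot: [-0.001, 0.708, 0.706, -0.001]
contact_force: [1.0, 1.0, -0.1]
opening: 0.01
grasp_force: 30.0
t: 30.55
ee_pos: [0.4938, -0.08, 0.2936]
tcp_rot: [-0.002, 0.708, 0.706, -0.001]
contact_force: [-0.4, -0.1, -4.3]
opening: 0.0101
grasp_force: 30.0
30.7 [(-0.38, 0.027, 103, [0.638, -0.176, 0.246]), (-0.238, 0.043, 97, [0.643, -0.034, 0.232]), (-0.098, 0.027, 93, [0.648, 0.106, 0.218]), (-0.03, 0.028, 93, [0.651, 0.174, 0.21])] [ 0.4934 -0.0802  0.2927] 0.00998881965150595 29.97540771961212
[-0.1885  0.0569  0.0166] [-0.28 -6.05  1.66]
```

```bash
python3 -m inch '{"delta_rot":[[0,0,0],[0,-1,0.5],[0,-2.5,1],[-0.2,-4,1.6],[-0.3,-6,1.6],[-0.3,-6,1.6],[-0.3,-6,1.6],[-0.3,-6,1.6]],"dp":[[-0.02,0.006,0],[-0.055,0.017,0.002],[-0.095,0.03,0.006],[-0.135,0.041,0.01],[-0.17,0.052,0.014],[-0.187,0.057,0.0166],[-0.187,0.057,0.0166],[-0.187,0.057,0.0166]],"jaw":[255,255,255,255,255,255,255,255]}'
python3 - <<'E'
from h import *
for i in range(3): c=cam('scene')
p,r,s=tcp();print(s['t'],onrail(c),p.round(4),s['opening'],s['grasp_force']);print(*go([.629,-.2694,.2725],-2,6))
E
```

```text
t: 31.5
ee_pos: [0.5499, -0.2641, 0.2763]
tcp_rot: [0.036, 0.717, 0.695, -0.036]
contact_force: [0.8, -2.0, -3.4]
opening: 0.0095
grasp_force: 30.0
31.65 [(-0.358, 0.035, 99, [0.639, -0.154, 0.244]), (-0.215, 0.026, 96, [0.644, -0.011, 0.23]), (-0.098, 0.027, 94, [0.648, 0.106, 0.216]), (-0.029, 0.029, 95, [0.651, 0.175, 0.21])] [ 0.5501 -0.2642  0.2771] 0.009947330285503648 29.99920517206192
[-0.0024  0.079   0.0022] [ 0.22 -0.03  0.3 ]
```

```bash
python3 -m inch '{"delta_rot":[[0,0,0.3],[0,0,0.3],[0,0,0.3],[0,0,0.3],[0,0,0.3],[0,0,0.3],[0,0,0.3],[0,0,0.3]],"dp":[[-0.002,0.012,0.002],[-0.002,0.035,0.002],[-0.002,0.055,0.002],[-0.002,0.072,0.002],[-0.002,0.079,0.002],[-0.002,0.079,0.002],[-0.002,0.079,0.002],[-0.002,0.079,0.002]],"jaw":[255,255,255,255,255,255,255,255]}'
python3 - <<'E'
from h import *
for i in range(2): c=cam('wrist')
p,r,s=tcp();print(p.round(4),s['contact_force'].round(1));print(*go([.629,-.2694,.2525],-2,6))
E
```

```text
t: 32.45
ee_pos: [0.6284, -0.2702, 0.2755]
tcp_rot: [0.037, 0.719, 0.693, -0.036]
contact_force: [-0.3, -0.4, -4.8]
opening: 0.0097
grasp_force: 30.0
[ 0.6285 -0.2703  0.2755] [-0.2 -0.1 -4.2]
[0.0033 0.0003 0.0198] [ 0.2  -0.01 -0.09]
```

```bash
python3 -m inch '{"delta_rot":[[0,0,0],[0,0,0],[0,0,0],[0,0,0],[0,0,0],[0,0,0],[0,0,0],[0,0,0]],"dp":[[0.001,0,0.005],[0.0015,0,0.01],[0.002,0,0.014],[0.002,0,0.017],[0.002,0,0.0185],[0.002,0,0.0195],[0.002,0,0.02],[0.002,0,0.02]],"jaw":[255,255,255,255,255,255,255,255]}'
python3 -c "
from h import *
c=cam('scene');s=arm.state();print(s['t'],onrail(c),s['ee_pos'].round(4),s['contact_force'].round(1))"
```

```text
t: 33.35
ee_pos: [0.6292, -0.2703, 0.2566]
tcp_rot: [0.039, 0.719, 0.693, -0.036]
contact_force: [-2.7, 1.9, 5.6]
opening: 0.0094
grasp_force: 30.0
33.4 [(-0.482, 0.045, 37, [0.636, -0.278, 0.241]), (-0.317, 0.031, 103, [0.641, -0.113, 0.24]), (-0.174, 0.043, 102, [0.646, 0.03, 0.224]), (-0.098, 0.027, 93, [0.647, 0.106, 0.217]), (-0.03, 0.038, 96, [0.651, 0.174, 0.21])] [ 0.6292 -0.2704  0.2566] [-2.4  1.5  5.2]
```

```bash
python3 -m inch '{"delta_rot":[[0,0,0],[0,0,0],[0,0,0],[0,0,0],[0,0,0],[0,0,0],[0,0,0],[0,0,0]],"dp":[[0,0,0],[0,0,0],[0,0,0],[0,0,0],[0,0,0],[0,0,0],[0,0,0],[0,0,0]],"jaw":[140,140,140,140,140,140,140,140]}'
python3 -m inch '{"delta_rot":[[0,0,0],[0,0,0],[0,1,0],[0,2,0],[0,3.5,0],[0,5,0],[0,6,0],[0,6,0]],"dp":[[-0.003,0,-0.035],[-0.006,0,-0.075],[0.03,-0.025,-0.085],[0.07,-0.055,-0.09],[0.11,-0.085,-0.09],[0.15,-0.115,-0.09],[0.19,-0.14,-0.09],[0.228,-0.165,-0.09]],"jaw":[110,110,110,110,110,110,110,110]}'
python3 - <<'E'
from h import *
for i in range(2): c=cam('wrist')
print(arm.state()['t'],onrail(cam('scene')))
W=np.load('top0.npz')['W']
print(W[206:214,196:203].reshape(-1,3)[::6].round(3).tolist())
k=np.nanmedian(W[206:214,196:203].reshape(-1,3),0);print(k)
print(*go([k[0],k[1]-.06,.33],0))
E
```

```text
t: 34.2
ee_pos: [0.629, -0.2703, 0.255]
tcp_rot: [0.037, 0.719, 0.693, -0.036]
contact_force: [-0.1, -0.0, 0.4]
opening: 0.0396
grasp_force: 0.0
t: 35.0
ee_pos: [0.471, -0.0271, 0.3202]
tcp_rot: [0.001, 0.72, 0.694, 0.002]
contact_force: [-0.1, 0.5, 0.5]
opening: 0.0501
grasp_force: 0.0
35.1 [(-0.438, 0.053, 104, [0.636, -0.234, 0.252]), (-0.275, 0.026, 96, [0.642, -0.071, 0.236]), (-0.166, 0.035, 98, [0.646, 0.038, 0.225]), (-0.098, 0.048, 98, [0.647, 0.106, 0.216]), (-0.029, 0.029, 98, [0.651, 0.175, 0.209])]
[[0.451, 0.305, 0.073], [0.447, 0.278, 0.105], [0.444, 0.283, 0.096], [0.44, 0.286, 0.104], [0.436, 0.29, 0.102], [0.433, 0.294, 0.099], [0.429, 0.298, 0.097], [0.426, 0.303, 0.087], [nan, nan, nan], [0.425, 0.286, 0.068]]
[0.43591966 0.29194099 0.09183958]
[ 0.2576 -0.0443 -0.0123] [ 0.27  0.   -1.91]
```

```bash
python3 -m inch '{"delta_rot":[[0,0,0],[0,0,0],[0,0,-1],[0,0,-1.9],[0,0,-1.9],[0,0,-1.9],[0,0,-1.9],[0,0,-1.9]],"dp":[[0.03,-0.006,0],[0.075,-0.013,0],[0.12,-0.02,0],[0.165,-0.028,0],[0.205,-0.036,0],[0.24,-0.042,0],[0.255,-0.044,0],[0.255,-0.044,0]],"jaw":[110,110,110,110,110,110,110,110]}'
python3 - <<'E'
from h import *
for i in range(3): c=cam('wrist')
save(c,'w5.png');W=cloud(c);np.savez('w5.npz',W=W,img=c['img'])
P=W.reshape(-1,3);P=P[~np.isnan(P[:,0])]
m=(P[:,2]>.093)&(P[:,2]<.103)&(abs(P[:,0]-.436)<.05)&(abs(P[:,1]-.29)<.05)
a=cv2.minAreaRect(P[m][:,:2].astype(np.float32));print(m.sum(),a,cv2.boxPoints(a).round(4).tolist())
print(tcp()[0].round(4))
E
```

```text
t: 35.95
ee_pos: [0.4382, 0.2289, 0.3199]
tcp_rot: [0.001, 0.707, 0.707, 0.001]
contact_force: [1.1, -1.0, -0.3]
opening: 0.0498
grasp_force: 0.0
364 ((0.4384647011756897, 0.2979191839694977), (0.013845065608620644, 0.041757047176361084), 22.32179069519043) [[0.42410001158714294, 0.31459999084472656], [0.4399999976158142, 0.2759999930858612], [0.4528000056743622, 0.28119999170303345], [0.43689998984336853, 0.3199000060558319]]
[0.4383 0.2269 0.32  ]
```

View pics/w5.png

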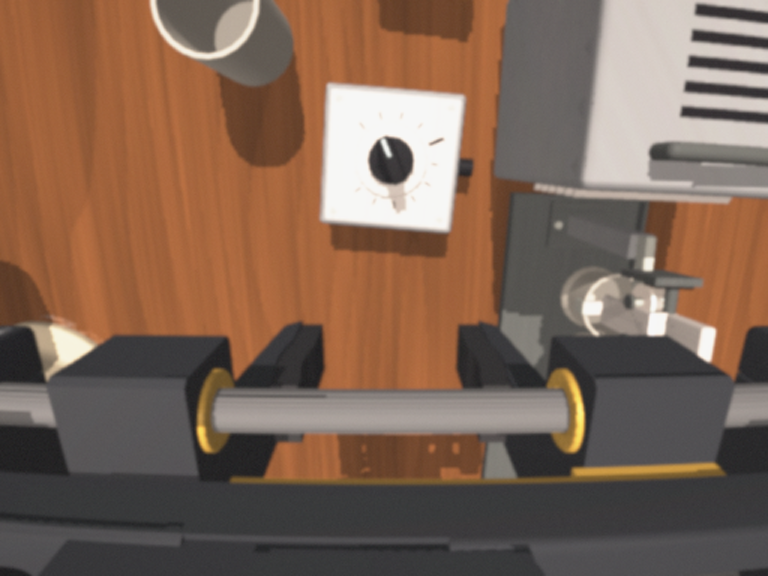

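The pointer's tip is at (384,140) and the long mark is at (436,141), with the knob centre at (391,160). The turn needed is about 90° clockwise.

```bash
python3 - <<'E'
from h import *
D=np.load('w5.npz');W=D['W'];I=D['img'].astype(int)
m=(W[...,2]>.048)&(W[...,2]<.062)&(abs(W[...,0]-.438)<.08)&(abs(W[...,1]-.298)<.08)&(I.min(-1)>150)
a=cv2.minAreaRect(W[m][:,:2].astype(np.float32));print('box',a)
c=np.array([.4385,.298])
# dark pixels of long mark
mk=np.zeros(I.shape[:2],bool); mk[88:102,282:302]=1
dk=mk&(I.max(-1)<130)
q=W[dk];print('mark',len(q),np.nanmean(q,0),np.degrees(np.arctan2(*(np.nanmean(q,0)[:2]-c)[::-1])), np.degrees(np.arctan2(*(np.nanmean(q,0)[:2]-np.array(a[0]))[::-1])))
P=W.reshape(-1,3);P=P[~np.isnan(P[:,0])]
d=P[(P[:,2]>.1)&(P[:,1]>.29)&(P[:,0]>.5)&(P[:,2]<.24)];print('dryer minx',np.percentile(d[:,0],1),d[:,1].min())
j=P[(P[:,2]>.1)&(P[:,2]<.14)&(P[:,0]<.42)&(P[:,1]>.3)];print('jug',j.min(0),j.max(0))
print(arm.state()['t'],onrail(cam('scene')))
print(*go([.4385,.298,.160],22.3),*go([.4385,.298,.093],22.3))
E
```

```text
box ((0.4391050338745117, 0.2984048128128052), (0.12793587148189545, 0.12809520959854126), 85.0685043334961)
mark 0 [nan nan nan] nan nan
dryer minx 0.5457835471678949 0.2900049951244731
jug [0.25803103 0.37430422 0.10003666] [0.34125777 0.42462038 0.12295252]
36.1 [(-0.417, 0.027, 98, [0.636, -0.213, 0.25]), (-0.252, 0.029, 97, [0.642, -0.048, 0.234]), (-0.166, 0.028, 95, [0.646, 0.038, 0.225]), (-0.098, 0.047, 94, [0.647, 0.106, 0.217]), (-0.03, 0.036, 94, [0.651, 0.174, 0.209])]
[ 0.0712 -0.0006  0.1571] [  0.2    0.04 -22.55] [ 0.0711 -0.0008  0.2241] [  0.2    0.04 -22.55]<stdin>:9: RuntimeWarning: Mean of empty slice
```

```bash
python3 -m inch '{"delta_rot":[[0,0,-7],[0,0,-14],[0,0,-22.3],[0,0,-22.3],[0,0,-22.3],[0,0,-22.3],[0,0,-22.3],[0,0,-22.3]],"dp":[[0.025,0,0],[0.055,0,0.01],[0.071,0,0.04],[0.071,-0.0005,0.08],[0.071,-0.0005,0.12],[0.071,-0.0005,0.15],[0.071,-0.0005,0.157],[0.071,-0.0005,0.157]],"jaw":[110,110,110,110,110,110,110,110]}'
python3 - <<'E'
from h import *
for i in range(3): c=cam('wrist')
W=cloud(c);P=W.reshape(-1,3);P=P[~np.isnan(P[:,0])]
m=(P[:,2]>.093)&(P[:,2]<.103)&(abs(P[:,0]-.438)<.04)&(abs(P[:,1]-.298)<.04)
if m.sum()>20: print(m.sum(),cv2.minAreaRect(P[m][:,:2].astype(np.float32)))
print(*go([.4385,.298,.093],22.3))
E
```

```text
t: 36.95
ee_pos: [0.4382, 0.2984, 0.1632]
tcp_rot: [0.001, 0.559, 0.829, 0.001]
contact_force: [-1.0, 0.1, -0.3]
opening: 0.0501
grasp_force: 0.0
840 ((0.4385274052619934, 0.2976246178150177), (0.013115359470248222, 0.04126545786857605), 21.63639259338379)
[-0.0008 -0.0011  0.069 ] [ 0.37  0.06 -0.18]
```

```bash
python3 -m inch '{"delta_rot":[[0,0,0.3],[0,0,0.3],[0,0,0.3],[0,0,0.3],[0,0,0.3],[0,0,0.3],[0,0,0.3],[0,0,0.3]],"dp":[[-0.001,-0.0005,0.015],[-0.001,-0.0005,0.03],[-0.001,-0.0005,0.045],[-0.001,-0.0005,0.057],[-0.001,-0.0005,0.065],[-0.001,-0.0005,0.069],[-0.001,-0.0005,0.069],[-0.001,-0.0005,0.069]],"jaw":[110,110,110,110,110,110,110,110]}'
python3 -m inch '{"delta_rot":[[0,0,0],[0,0,0],[0,0,0],[0,0,0],[0,0,0],[0,0,0],[0,0,0],[0,0,0]],"dp":[[0,0,0],[0,0,0],[0,0,0],[0,0,0],[0,0,0],[0,0,0],[0,0,0],[0,0,0]],"jaw":[255,255,255,255,255,255,255,255]}'
python3 - <<'E'
from h import *
print(arm.state()['t'],onrail(cam('scene')))
p,r,s=tcp();print(p.round(4),np.round(s['joints'],3));print(*go([.4385,.298,.093],22.3))
E
```

```text
t: 37.9
ee_pos: [0.4383, 0.2981, 0.0947]
tcp_rot: [0.002, 0.56, 0.828, 0.001]
contact_force: [-0.7, 0.1, -0.8]
opening: 0.05
grasp_force: 0.0
t: 38.7
ee_pos: [0.439, 0.2983, 0.0944]
tcp_rot: [0.002, 0.56, 0.828, 0.002]
contact_force: [5.4, 3.1, -1.1]
opening: 0.0134
grasp_force: 30.0
38.7 [(-0.358, 0.04, 101, [0.638, -0.154, 0.242]), (-0.235, 0.035, 100, [0.643, -0.031, 0.231]), (-0.166, 0.029, 99, [0.646, 0.038, 0.223]), (-0.098, 0.028, 93, [0.648, 0.106, 0.216]), (-0.03, 0.028, 96, [0.651, 0.174, 0.21])]
[0.439  0.2984 0.0944] [ 3.760e-01  4.810e-01  1.661e+00 -1.000e-03  9.930e-01 -4.000e-03]
[-0.0002 -0.0006 -0.0016] [ 0.37  0.05 -0.46]
```

```bash
for i in 1 2 3 4; do python3 -m inch '{"delta_rot":[[0,0,0],[0,0,0],[0,0,0],[0,0,0],[0,0,0],[0,0,0],[0,0,0],[0,0,0]],"dp":[[0,0,0],[0,0,0],[0,0,0],[0,0,0],[0,0,0],[0,0,0],[0,0,0],[0,0,0]],"jaw":[255,255,255,255,255,255,255,255]}' >/dev/null; done
python3 - <<'E'
from h import *
c=cam('scene');print(arm.state()['t'],onrail(c));save(c,'s6.png',3,(100,150,360,300))
E
```

```text
42.0 [(-0.304, 0.032, 96, [0.64, -0.1, 0.238]), (-0.235, 0.026, 95, [0.643, -0.031, 0.232]), (-0.166, 0.028, 96, [0.646, 0.038, 0.224]), (-0.098, 0.029, 95, [0.648, 0.106, 0.216]), (-0.03, 0.029, 93, [0.651, 0.174, 0.209])]
```

View pics/s6.png

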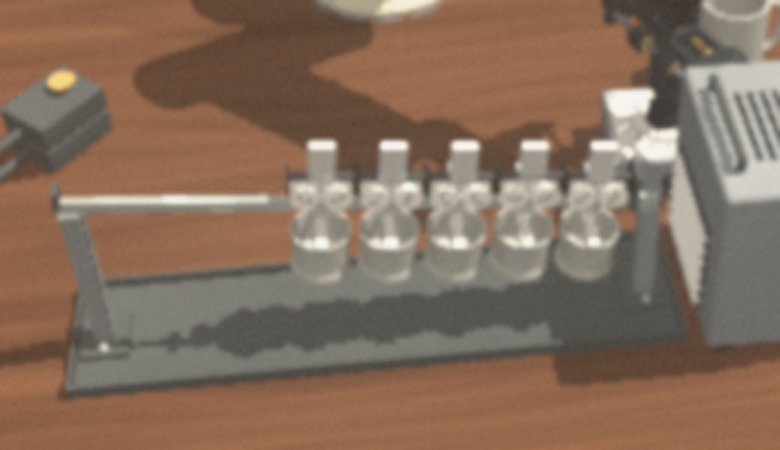

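All five hang closed up at (320–605,200). Now I turn the knob 90° clockwise.

```bash
python3 -m inch '{"delta_rot":[[0,0,4],[0,0,11],[0,0,18],[0,0,25],[0,0,32],[0,0,39],[0,0,44],[0,0,45]],"dp":[[0,0,0],[0,0,0],[0,0,0],[0,0,0],[0,0,0],[0,0,0],[0,0,0],[0,0,0]],"jaw":[255,255,255,255,255,255,255,255]}'
python3 -m inch '{"delta_rot":[[0,0,4],[0,0,11],[0,0,18],[0,0,25],[0,0,32],[0,0,39],[0,0,44],[0,0,45]],"dp":[[0,0,0],[0,0,0],[0,0,0],[0,0,0],[0,0,0],[0,0,0],[0,0,0],[0,0,0]],"jaw":[255,255,255,255,255,255,255,255]}'
python3 - <<'E'
from h import *
for i in range(3): cam('scene')
p,r,s=tcp();x=r.as_matrix()[:,0];print(p.round(4),np.degrees(np.arctan2(x[1],x[0])),s['contact_force'].round(1),s['opening'])
E
```

```text
t: 42.8
ee_pos: [0.44, 0.2983, 0.0944]
tcp_rot: [0.002, 0.835, 0.55, 0.004]
contact_force: [10.3, 2.7, -6.4]
opening: 0.0129
grasp_force: 30.0
t: 43.6
ee_pos: [0.4406, 0.2977, 0.0944]
tcp_rot: [0.0, 0.982, 0.188, 0.005]
contact_force: [12.8, -1.5, -8.1]
opening: 0.0129
grasp_force: 30.0
[0.4406 0.2977 0.0944] 21.818971841218495 [13.4 -0.8 -8. ] 0.01321297210390266
```

Turned to 21.8°, with the long mark at about 22°. I'll release, rise and check.

```bash
python3 -m inch '{"delta_rot":[[0,0,0],[0,0,0],[0,0,0],[0,0,0],[0,0,0],[0,0,0],[0,0,0],[0,0,0]],"dp":[[0,0,0],[0,0,0],[0,0,0],[0,0,0],[0,0,0],[0,0,-0.02],[0,0,-0.06],[0,0,-0.1]],"jaw":[130,130,130,130,130,130,130,130]}'
python3 -m inch '{"delta_rot":[[0,0,0],[0,0,0],[0,0,0],[0,0,0],[0,0,0],[0,0,0],[0,0,0],[0,0,0]],"dp":[[0,0,-0.04],[0,0,-0.08],[-0.03,0,-0.12],[-0.06,0,-0.13],[-0.07,0,-0.13],[-0.07,0,-0.13],[-0.07,0,-0.13],[-0.07,0,-0.13]],"jaw":[130,130,130,130,130,130,130,130]}'
python3 - <<'E'
from h import *
c=cam('wrist');save(c,'w6.png');W=cloud(c);P=W.reshape(-1,3);P=P[~np.isnan(P[:,0])]
m=(P[:,2]>.093)&(P[:,2]<.103)&(abs(P[:,0]-.438)<.04)&(abs(P[:,1]-.298)<.04)
if m.sum()>20: print(m.sum(),cv2.minAreaRect(P[m][:,:2].astype(np.float32)))
print(arm.state()['t'],onrail(cam('scene')))
E
```

```text
t: 44.55
ee_pos: [0.4371, 0.2978, 0.1951]
tcp_rot: [0.0, 0.982, 0.19, 0.001]
contact_force: [0.1, -0.3, -0.5]
opening: 0.0433
grasp_force: 0.0
t: 45.35
ee_pos: [0.3728, 0.272, 0.3228]
tcp_rot: [0.0, 0.982, 0.189, 0.001]
contact_force: [0.6, 1.3, -0.3]
opening: 0.0431
grasp_force: 0.0
368 ((0.439692884683609, 0.29840412735939026), (0.041362255811691284, 0.014059790410101414), 22.084985733032227)
45.4 [(-0.303, 0.031, 96, [0.639, -0.099, 0.238]), (-0.235, 0.04, 99, [0.643, -0.031, 0.231]), (-0.166, 0.045, 100, [0.646, 0.038, 0.224]), (-0.098, 0.029, 96, [0.648, 0.106, 0.216]), (-0.03, 0.036, 96, [0.651, 0.174, 0.209])]
```

View pics/w6.png

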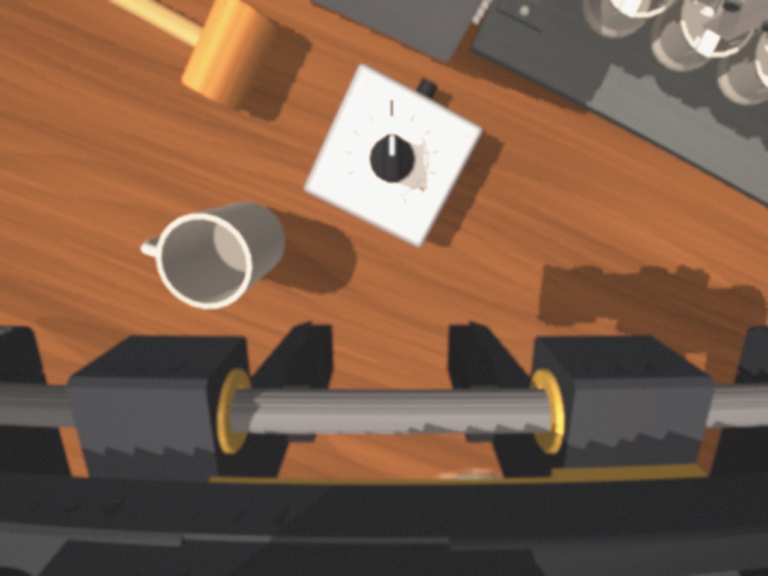

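The pointer at (392,140) lines up with the long mark at (391,107), and the five carriers are still in a closed-up row at the stop.

```bash
python3 -c "
from plant import arm
print(arm.close_job())"
```

```text
the job is handed in; nothing more can be done
None
```

The job is handed in: all five carriers rolled down on their own into a closed-up row at the stop, the thermostat points at the 40-degree long mark, and the mallet, mould and jug were not touched; the hand-in call returned no verdict.

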